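# Draw the spring clip off a pantry carousel's pole with a hooked pick

### The arm

A 7-joint arm with a two-finger parallel gripper is mounted at the origin on the work surface. World frame = base frame: x ahead of the robot, y to its left, z up, the work surface at z = 0. Lengths are in m, angles in rad, forces in N, time in s.
With the tool pointing down it reaches from about 0.4 to 0.85 m from the base axis. Payload 4.5 kg.
Tool frame: the origin (TCP) lies at the very end of the fingers, on their centre line; the grasp point (between the pads) lies 19 mm behind it (tcp_to_grasp is the z of the grasp point in the tool frame, in m); z points along the fingers, y is the line along which they close (so a half turn about z gives the same grasp; the last joint's range is limited). The gripper opens to 88 mm and grips with 3 to 60 N. Pads are 18 mm wide; open, the fingers measure 123 mm over their backs; the gripper's body (75 mm by 187 mm) begins 45 mm behind the grasp point.
Start: joints at [1.293, 0.689, -0.195, 1.565, 0.157, 0.902, -0.215], TCP at [0.192, -0.595, 0.239] pointing down, gripper open.
Joint ranges: [-3.01, 3.01], [-0.46, 2.08], [-1.47, 1.51], [0.13, 2.56], [-1, 4.14], [0.04, 2.09], [-2.66, 2.66]. Speed limits (rad/s): [2.57, 2.57, 3.14, 3.14, 3.14, 3.14, 3.14].

### API

Orientations are given as a unit quaternion [x, y, z, w].
In Python, from plant import * gives the robot as it stands. The module is installed in compiled form; this text tells all that it offers.
- The arm moves only by the shell command python3 -m jog 'ROWS' [OPENING] [FORCE]. ROWS is JSON, a list that holds one entry, the list of rows, each a list of 6 numbers: the shift along the tool's x, y, z in m, then the turn, a rotation vector about the tool's x, y, z in rad. In form: [[[dx, dy, dz, ax, ay, az], ...]]. A call has 1 to 12 rows; each row shifts and turns the commanded pose from where the row before left it, along the tool's axes as they then stand; what a row does not reach is not made up. A row lasts 1/8 s, in which the tool goes at most 62.5 mm and 10.7 degrees, less where a joint would pass 70% of its speed; a pose out of reach is approached as far as the arm can. A call with a gripper value outside its range is refused whole. OPENING is the finger opening in m, from 0 to 0.0881, set as the call begins (- or left out, the last holds). The fingers move at their own pace and stop on an object; FORCE is the grip in N (left out, the last holds). Time passes only in rows, so rows that do not move let the fingers close. It gives the time, the measured TCP pose, the force, the opening and the grip force at its end, in the units of the state.
- get_state(): the state, without advancing time (a new reading comes with each control period).
- snapshot(name): name is "side" or "top" or "wrist"; returns a dict with "frame" (400x640x3 uint8, red, green, blue), "mtx" (3x3 intrinsics, pixels), "D" ([k1, k2, p1, p2, k3] as OpenCV has them; the pictures are not rectified), "xyz" and "orientation" of the camera in the world; the wrist camera has in their place "mount" (4x4, takes a point from camera to tool coordinates, whose origin is the TCP and whose axes are the flange's). Camera axes: x right, y down, z forward; pixel columns grow to the right and rows downward; lengths in m; the calibration is good to about 2 mm. A picture is of the moment at which its call begins: read the wrist's pose just before it. There is no depth.
- finish_job(): hands the job in; it is judged then, once.
The state is a dict: "clock": time; "q": joint angles; "qd": joint speeds; "joint_torque": joint torques, N m; "tool_pos": TCP position; "eef_rot": TCP orientation; "contact_force": force on the tool from outside, world axes, zero at the start; "moment": the same for the moment, N m; "opening": opening from 0.0 (shut) to 1.0 (fully open); "finger_force": force on a finger pad.
Only numpy, scipy, OpenCV 4.12 (cv2) and the standard library are available. Lean on these libraries where they do the work, as an engineer would, in place of code of your own. Each camera call takes 0.05 s, during which the arm holds its last target. There are 200 camera calls.

### The job

Free the spice carousel for cleaning: take the hooked pick from its rest, feel the bent hook down through the eye of the red spring clip onto the thin disc, and gently draw the clip out of the pole's groove, so that it lies loose on the carousel's tray, clear of the pole. Then lay the pick back in its rest, hook the same way as before. Use only the pick on the clip, press and pull gently, and leave the jars and the other things where they are.

Things in the scene. Friction and masses are not known exactly. Their poses are not given: they have to be found in the camera images.
- carousel: fixed spice carousel: wooden tray 250 mm wide, floor at 30 mm, rim top at 41 mm above the table. In the middle a thin plastic hub disc 84 mm wide (top at 38 mm; cracks at 10 N), on it a brass washer 32 mm wide (top at 39.5 mm), then the steel pole: a groove 18 mm in diameter, 6.5 mm high, then the head, 25 mm in diameter, up to 74 mm. Origin: on the pole's axis at table height.
- pole (a point): point on the pole's axis at the bottom of the groove (39.5 mm above the table).
- clip: red sprung retaining clip of 5 mm wire, level in the pole's groove, on the washer; 53 x 32 mm, 36 g. Two springy jaws clasp the groove and open at its +y end; at its -y end is a round eye. Origin: centre of the clasped circle (on the pole's axis when seated), at its underside. Drawn level along its own -y, it snaps free at 8 to 13 N of pull, after 3 to 6 mm; over 20 N bends it.
- clip_eye (a point): centre of the clip's eye at mid wire, 24.5 mm from the clip's origin along its -y. The opening is about 8.5 mm wide, the outside 19 mm. While the clip is seated the eye hovers over the hub disc: wire underside 1.5 mm, mid wire 4 mm, wire top 6.5 mm above the disc. The hook holds only if its tip goes through the eye to within about 2 mm of the disc.
- pick: hooked pick, 90 g: orange handle 90 mm long (pick's y), 18 mm wide, 26 mm high; from its +y end a 6 mm shank, ending in a 4 mm hook bent down (-z), its tip leaning 5 mm back. Origin: centre of the handle; grip there from above, across its sides. Straight, the rounded tip would lie at (0, 90, -35) mm, but the shank is bent where it leaves the handle, differently each time.
- pick_front (a point): middle of the front end of the pick's handle, where the shank leaves it (45 mm from the handle's centre along the pick's +y). The stiff shank and hook are bent as one about this point: the hook's tip, 45 mm ahead of it and 35 mm below, is up to 5 mm off sideways and up to 9 mm too high or low; a tip 4 mm high is also 3 mm farther forward, a low one farther back.
- rest: fixed dark wooden rest for the pick: two forked posts 74 mm apart along the rest's y, each with a saddle 52 mm above the table between two cheeks 24 mm apart, cheek tops at 66 mm, flared; 62 mm free between the posts for the fingers. Origin: at table height in the middle; the pick lies in it along the rest's y with the hook towards +y.
- rest_seat (a point): where the centre of the pick's handle lies when it is in the rest (65 mm above the table).
- jar_amber: amber glass jar 40 mm across, 75 mm tall, on the carousel's tray; origin under its centre. Leave alone.
- jar_green: green glass jar, same size, on the carousel's tray; origin under its centre. Leave alone.
- jar_terracotta: terracotta jar, same size, on the carousel's tray; origin under its centre. Leave alone.
- tin: food tin 74 mm across, 110 mm tall, standing on the table; origin under its centre. Leave alone.
- canister: blue ceramic canister with a cork lid, 82 mm across, 100 mm tall; origin under its centre. Leave alone.
- screwdriver: screwdriver lying on the table. Leave alone.
Things that resemble listed ones, but are neither listed nor needed, are in the scene too. There is more than one size of the pick; the one meant has the size given above.

How it is judged:
By the outcome, as a careful person would: the job done as asked, in the order asked, and still so for the second after the job is handed in, with the robot touching nothing.
It also fails if it takes over 61 s, if anything falls off the work surface, if the arm or the gripper's body presses on something with over 40 N, if the wrist force passes 120 N, or if a joint passes its speed limit or range.

## Working session

There is one attempt and no reset: what is moved stays moved. The work goes in short steps, Python scripts to look and compute and a shell command to move; the robot and the scene stay as the last step left them, time stands still between calls to the robot, and variables do not carry over. Pictures are saved under pics/ and viewed, at most 10 in all, crops included, and the job is handed in when it is done.

```bash
mkdir -p pics; cat > h.py <<'E'
from plant import *
import numpy as np, cv2, json, sys
from scipy.spatial.transform import Rotation as R
def snap(n,save=None):
    st=get_state(); s=snapshot(n)
    if n=="wrist":
        T=np.eye(4);T[:3,:3]=R.from_quat(st["eef_rot"]).as_matrix();T[:3,3]=st["tool_pos"];T=T@np.array(s["mount"])
    else:
        T=np.eye(4);T[:3,:3]=R.from_quat(s["orientation"]).as_matrix();T[:3,3]=s["xyz"]
    s["T"]=T
    if save:
        cv2.imwrite("pics/%s.png"%save,cv2.cvtColor(s["frame"],cv2.COLOR_RGB2BGR))
        np.savez("pics/%s.npz"%save,T=T,K=np.array(s["mtx"]),D=np.array(s["D"]),frame=s["frame"])
    return s
def load(n): return dict(np.load("pics/%s.npz"%n))
def ray(c,uv):
    p=cv2.undistortPoints(np.array([[uv]],float),c["K"],c["D"])[0,0]
    d=c["T"][:3,:3]@np.array([p[0],p[1],1]); return c["T"][:3,3],d
def atz(c,uv,z):
    o,d=ray(c,uv); return o+d*(z-o[2])/d[2]
def tri(obs):
    A=np.zeros((3,3));b=np.zeros(3)
    for c,uv in obs:
        o,d=ray(c,uv);d=d/np.linalg.norm(d);P=np.eye(3)-np.outer(d,d);A+=P;b+=P@o
    x=np.linalg.solve(A,b)
    return x,[np.linalg.norm((np.eye(3)-np.outer(d,d)/(d@d))@(x-o)) for o,d in (ray(c,uv) for c,uv in obs)]
def proj(c,X):
    Ti=np.linalg.inv(c["T"]);X=np.atleast_2d(X)
    return cv2.projectPoints(X.astype(float),cv2.Rodrigues(Ti[:3,:3])[0],Ti[:3,3],c["K"],c["D"])[0][:,0]
E
python3 - <<'E'
from h import *
for n in("top","side","wrist"):
    s=snap(n,n+"0");print(n,s["T"].round(3).tolist(),np.array(s["mtx"]).round(0).tolist())
a=[cv2.imread("pics/%s0.png"%n) for n in("top","side")]
st=get_state();print(st["eef_rot"],st["opening"],st["clock"])
E
```

```text
top [[-0.026, -0.994, 0.101, 0.385], [-1.0, 0.026, -0.003, -0.004], [0.0, -0.101, -0.995, 1.068], [0.0, 0.0, 0.0, 1.0]] [[412.0, 0.0, 317.0], [0.0, 412.0, 198.0], [0.0, 0.0, 1.0]]
side [[-0.728, -0.459, 0.508, 0.039], [-0.685, 0.479, -0.549, 0.484], [0.009, -0.748, -0.663, 0.674], [0.0, 0.0, 0.0, 1.0]] [[365.0, 0.0, 315.0], [0.0, 365.0, 208.0], [0.0, 0.0, 1.0]]
wrist [[0.307, -0.903, -0.3, 0.271], [-0.952, -0.292, -0.093, -0.57], [-0.003, 0.315, -0.949, 0.384], [0.0, 0.0, 0.0, 1.0]] [[307.0, 0.0, 320.0], [0.0, 307.0, 202.0], [0.0, 0.0, 1.0]]
[ 9.87863707e-01  1.55321750e-01 -1.63998516e-04 -6.50422637e-04] 1.0017132082255222 0.15
```

View pics/top0.png

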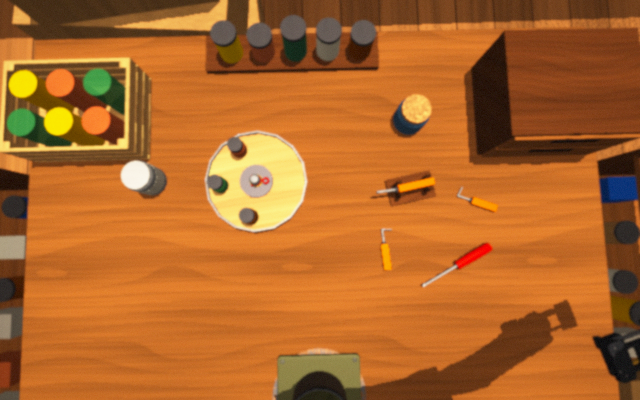

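View pics/side0.png

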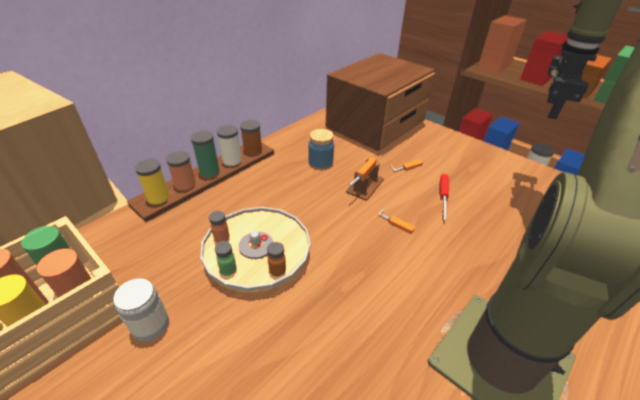

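Candidates for the pick in top0: the one in the dark rest at (415,186), a loose one at (480,203) and a loose one at (387,255). Only the one in the rest has a handle about 37 px long, which is about 90 mm. The clip's red eye is at (265,181), to the right of the pole at (255,180), so it lies towards world -y.

```bash
python3 - <<'E'
from h import *
c=load("top0");s=load("side0")
for n,uv,z in[("pole top",(255,180),.074),("eye",(265.5,181),.042),("pick c",(415,186),.078),("pick front",(398,189),.070),("pick back",(433,182.5),.07),("hooktip",(380,193),.06)]:
    print(n,atz(c,uv,z).round(3))
# colours: orange segment in region
f=c["frame"];hsv=cv2.cvtColor(f,cv2.COLOR_RGB2HSV)
m=(cv2.inRange(hsv,(10,200,190),(24,255,255)));m2=np.zeros_like(m);m2[172:200,390:440]=m[172:200,390:440]
p=np.argwhere(m2)[:,::-1].astype(np.float32);print(len(p),cv2.minAreaRect(p))
T=c["T"];st=get_state();print(snapshot("wrist")["mount"],st["tool_pos"])
big=np.hstack([cv2.resize(f[165:215,365:445],(400,250),interpolation=cv2.INTER_CUBIC),cv2.resize(f[140:220,215:295],(250,250),interpolation=cv2.INTER_CUBIC)])
cv2.imwrite("pics/crop.png",big[:,:,::-1])
E
```

```text
pole top [0.535 0.143 0.074]
eye [0.537 0.121 0.042]
pick c [ 0.51  -0.246  0.078]
pick front [ 0.504 -0.206  0.07 ]
pick back [ 0.518 -0.292  0.07 ]
hooktip [ 0.497 -0.163  0.06 ]
576 ((414.5, 185.5), (27.0, 49.0), 90.0)
[[-2.18758298e-04 -9.49287428e-01 -3.14409497e-01  8.30914400e-02]
 [ 9.99998708e-01  2.93089638e-04 -1.58069120e-03  6.76841679e-04]
 [ 1.59268045e-03 -3.14409436e-01  9.49286137e-01 -1.45581261e-01]
 [ 0.00000000e+00  0.00000000e+00  0.00000000e+00  1.00000000e+00]] [ 0.19157259 -0.59443096  0.23812931]
```

View pics/crop.png

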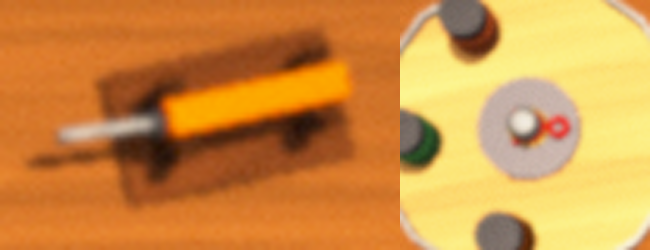

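The close crop confirms the choice: the full-size orange pick lies in the dark rest, hook to the left (world +y). The clip's eye is to the right of the pole. I'm moving above the rest.

```bash
python3 -m jog '[[[0.0456,-0.0257,0,0,0,0],[0.0456,-0.0257,0,0,0,0],[0.0456,-0.0257,0,0,0,0],[0.0456,-0.0257,0,0,0,0],[0.0456,-0.0257,0,0,0,0],[0.0456,-0.0257,0,0,0,0],[0.0456,-0.0257,0,0,0,0],[0.0456,-0.0257,0,0,0,0],[0.0456,-0.0257,0,0,0,0],[0,0,0,0,0,0]]]' 0.06 20
python3 -m jog '[[[0,0,0,0,0,-0.157],[0,0,0,0,0,-0.157],[0,0,0,0,0,-0.157],[0,0,0,0,0,-0.157],[0,0,0,0,0,-0.157],[0,0,0,0,0,-0.157],[0,0,0,0,0,-0.157],[0,0,0,0,0,-0.157],[0,0,0,0,0,-0.157],[0,0,0,0,0,0],[0,0,0,0,0,0]]]'
python3 - <<'E'
from h import *
snap("wrist","w1");st=get_state();print(st["tool_pos"],R.from_quat(st["eef_rot"]).as_matrix().round(4).tolist(),st["q"],st["contact_force"])
E
```

```text
clock: 1.45
tool_pos: [0.515, -0.2435, 0.2387]
eef_rot: [0.987, 0.16, 0.002, -0.001]
contact_force: [-0.8, 0.1, 0.2]
opening: 0.683
finger_force: 0.0
clock: 2.82
tool_pos: [0.5109, -0.2495, 0.2386]
eef_rot: [0.652, 0.758, -0.0, -0.0]
contact_force: [-0.7, -0.4, -0.2]
opening: 0.682
finger_force: 0.0
[ 0.51103923 -0.24930869  0.2386701 ] [[-0.1507, 0.9886, -0.0003], [0.9886, 0.1507, -0.0004], [-0.0004, -0.0004, -1.0]] [ 0.69957685  0.65774314 -0.5581515   1.72804705  0.43353797  0.88174584
  0.10556262] [-0.25325002  0.41224536 -0.9126912 ]
```

View pics/w1.png

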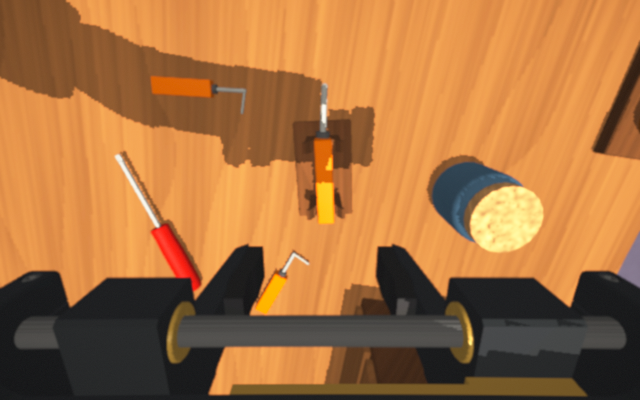

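Wrist picture w1: the handle of the pick runs from its front end at (323,138) to its back at (327,222), and the hook points up at (323,86). The canister is at (490,215) and the loose small picks are at (200,90) and (285,275).

```bash
python3 - <<'E'
from h import *
c=load("w1")
f=c["frame"];hsv=cv2.cvtColor(f,cv2.COLOR_RGB2HSV).astype(int)
roi=np.zeros(f.shape[:2],bool);roi[125:235,305:345]=1
m=(hsv[...,1]>235)&(hsv[...,0]<22)&(hsv[...,2]>120)&roi
for r in range(130,230,8):
    x=np.where(m[r])[0];print(r,x.min() if len(x) else None,x.max() if len(x) else None,f[r,324],end="; ")
for uv in[(323.5,138),(325,180),(327,223)]: print(uv,atz(c,uv,.078).round(4),atz(c,uv,.065).round(4))
print("tip",atz(c,(323,86),.04).round(4),atz(c,(323,86),.06).round(4))
cv2.imwrite("pics/crop2.png",cv2.resize(f[70:235,270:380],None,fx=3.6,fy=3.6,interpolation=cv2.INTER_CUBIC)[:,:,::-1])
E
```

```text
130 None None [134 129 121]; 138 None None [124  72  46]; 146 315 331 [222 104   7]; 154 315 331 [221 102   7]; 162 316 326 [222 103   9]; 170 316 326 [222 103   9]; 178 317 331 [220 101   0]; 186 316 317 [255 207  35]; 194 317 333 [255 205  36]; 202 317 333 [255 203  32]; 210 318 318 [255 200  26]; 218 319 319 [255 199  21]; 226 None None [235 153  80]; (323.5, 138) [ 0.5087 -0.2031  0.078 ] [ 0.5091 -0.2046  0.065 ]
(325, 180) [ 0.5167 -0.2448  0.078 ] [ 0.5174 -0.2481  0.065 ]
(327, 223) [ 0.5262 -0.2915  0.078 ] [ 0.5274 -0.2967  0.065 ]
tip [ 0.501  -0.1544  0.04  ] [ 0.501  -0.1552  0.06  ]
```

View pics/crop2.png

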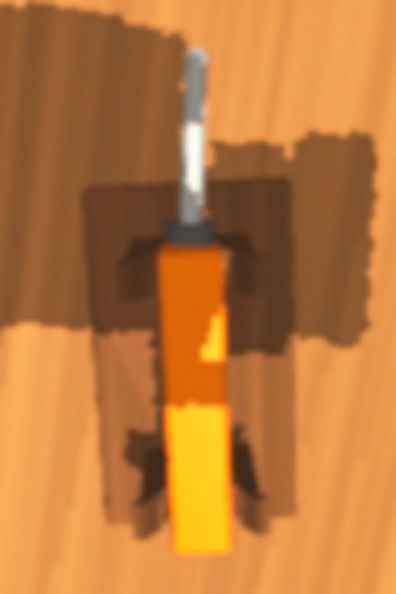

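Crop2 shows the orange handle from row 138.9 to row 223.3, centred on columns 323.6 to 326.1. At the top height that is 90 mm long, as it must be. Next I align and go down partway, then re-measure.

```bash
python3 -m jog '[[[0.001,0.006,0.04,0,0,0],[0,0,0.04,0,0,-0.035],[0,0,0.03,0,0,0],[0,0,0,0,0,0],[0,0,0,0,0,0]]]'
python3 - <<'E'
from h import *
c=snap("wrist","w2");c=load("w2");st=get_state();Rm=R.from_quat(st["eef_rot"]).as_matrix();t=st["tool_pos"];print(t,Rm.round(4).tolist())
f=c["frame"];hsv=cv2.cvtColor(f,cv2.COLOR_RGB2HSV).astype(int)
m=((hsv[...,1]>200)&(hsv[...,0]>8)&(hsv[...,0]<24)&(f[...,2]<60)&(f[...,0]>190)).astype(np.uint8)
n,l,s,ce=cv2.connectedComponentsWithStats(m)
for i in range(1,n):
    if s[i,4]>300:print(s[i],ce[i])
cv2.imwrite("pics/w2c.png",cv2.resize(f[0:330,180:460],None,fx=1.8,fy=1.8,interpolation=cv2.INTER_CUBIC)[:,:,::-1])
E
```

```text
clock: 3.5
tool_pos: [0.518, -0.247, 0.1298]
eef_rot: [0.637, 0.771, 0.0, 0.001]
contact_force: [0.1, 0.3, 0.2]
opening: 0.68
finger_force: 0.0
[ 0.5182648  -0.24715097  0.13019799] [[-0.1874, 0.9823, 0.0025], [0.9823, 0.1874, -0.001], [-0.0014, 0.0023, -1.0]]
[  70   57   88   34 2166] [113.85918744  73.49630656]
[ 302  162   27  120 2234] [315.04431513 207.18442256]
[221 347  34  31 592] [236.53716216 360.43074324]
```

View pics/w2c.png

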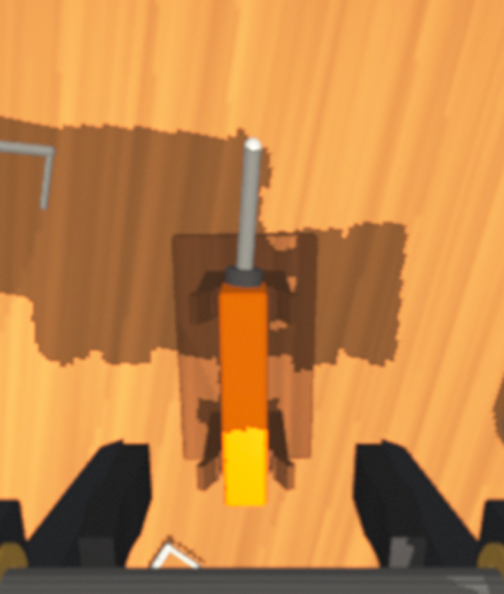

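In w2c the handle's front edge is at full-picture pixel (315.6,161) and its back at (316.7,280.5). The shank bends down at (320.6,80.6), leaning to the right.

```bash
python3 - <<'E'
from h import *
c=load("w2");T=np.linalg.inv
st=get_state();Rm=R.from_quat(st["eef_rot"]).as_matrix();t=st["tool_pos"]
F=atz(c,(315.6,161),.078);B=atz(c,(316.7,280.5),.078);C=(F+B)/2;d=(F-B)
print(F,B,np.linalg.norm(d),C,"yaw",np.degrees(np.arctan2(-d[0],d[1])))
print("tool frame C",Rm.T@(C-t),"F",Rm.T@(F-t),"B",Rm.T@(B-t))
print("bend",Rm.T@(atz(c,(320.6,80.6),.07)-t))
E
```

```text
[ 0.50838962 -0.20408891  0.078     ] [ 0.52551819 -0.29164657  0.078     ] 0.08921733288217502 [ 0.5169539  -0.24786774  0.078     ] yaw 11.068766595781318
tool frame C [-0.00038322 -0.00154116  0.05219522] F [ 0.0442249  -0.00175135  0.05213043] B [-0.04499134 -0.00133097  0.05226001]
bend [0.09315261 0.00147416 0.06006729]
```

```bash
python3 -m jog '[[[0,-0.0015,0.03,0,0,0],[0,0,0.03,0,0,0],[0,0,0.0245,0,0,0],[0,0,0,0,0,0],[0,0,0,0,0,0]]]'
python3 -m jog '[[[0,0,0,0,0,0],[0,0,0,0,0,0],[0,0,0,0,0,0],[0,0,0,0,0,0],[0,0,0,0,0,0],[0,0,0,0,0,0]]]' 0.0 60
```

```text
clock: 4.18
tool_pos: [0.5169, -0.2475, 0.0458]
eef_rot: [0.637, 0.771, 0.0, 0.001]
contact_force: [-0.1, -0.2, 0.3]
opening: 0.681
finger_force: 0.0
clock: 4.92
tool_pos: [0.5157, -0.2472, 0.0443]
eef_rot: [0.637, 0.771, -0.0, 0.0]
contact_force: [0.0, -0.7, 0.6]
opening: 0.197
finger_force: 60.0
```

```bash
python3 -m jog '[[[0,0,-0.02,0,0,0],[0,0,-0.04,0,0,0],[0,0,-0.04,0,0,0],[0.04,0.015,0,0,0,0],[0.04,0.015,0,0,0,0],[0.04,0.015,0,0,0,0],[0.04,0.015,0,0,0,0],[0.04,0.015,0,0,0,0],[0.037,0.015,0,0,0,0],[0,0,0,0,0,0],[0,0,0,0,0,0]]]'
python3 - <<'E'
from h import *
snap("wrist","w3");snap("top","t3");snap("side","s3");st=get_state();print(st["tool_pos"],st["opening"])
f=load("w3")["frame"];t=load("t3")["frame"]
a=cv2.resize(f[0:300,160:460],(600,600),interpolation=cv2.INTER_CUBIC)
cv2.imwrite("pics/w3c.png",a[:,:,::-1])
E
```

```text
clock: 6.3
tool_pos: [0.5591, 0.0015, 0.1439]
eef_rot: [0.637, 0.771, -0.001, 0.0]
contact_force: [0.8, -0.8, -0.8]
opening: 0.196
finger_force: 60.0
[0.55922482 0.00058951 0.14399275] 0.19667239520656696
```

View pics/w3c.png

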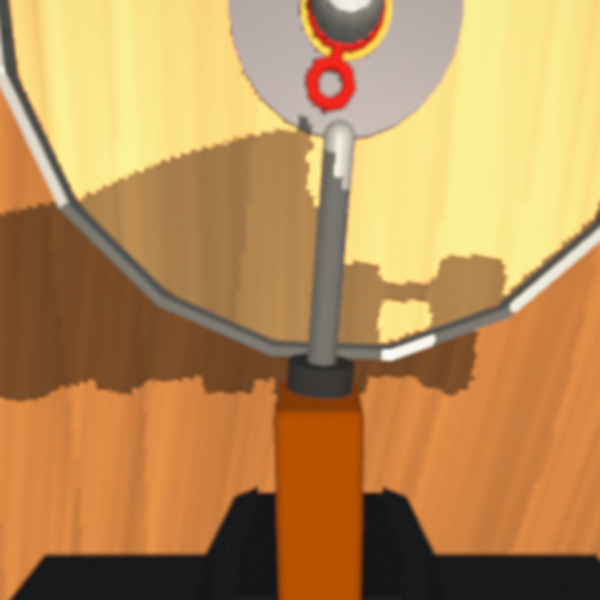

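w3c shows the clip's eye at full-picture pixel (325,41.5), between the hook's bend at (330,65) and the pole. The eye is about 8 crop px left of the disc's centre line (column 347). The tip is hidden below the bend, so I measure its height with the side camera.

```bash
python3 - <<'E'
from h import *
from scipy.optimize import least_squares
w=load("w3");s=load("s3");t=load("t3")
st=get_state();Rm=R.from_quat(st["eef_rot"]).as_matrix();p=st["tool_pos"]
up=lambda x,y:(160+x/2,y/2)
E=np.array([atz(w,up(*q),.038)[:2] for q in[(230,10),(464,10),(263,95),(432,95),(347,137)]])
r=least_squares(lambda v:np.hypot(*(E-v[:2]).T)-v[2],[.535,.143,.042]).x;print("disc",r)
r2=least_squares(lambda v:np.hypot(*(E-v[:2]).T)-.042,[.535,.143]).x;print("disc fixed r",r2)
eye=atz(w,up(330,83),.042);print("eye",eye,"dist",np.linalg.norm(eye[:2]-r2),"clip yaw",np.degrees(np.arctan2(r2[0]-eye[0],-(eye[1]-r2[1]))))
tl=lambda X:Rm.T@(X-p)
print("eye tool",tl(eye),"pole tool",tl(np.array([*r2,.0395])))
# bend lateral
for z in(.12,.16):print("bend",z,tl(atz(w,(330,66),z)))
print("front",tl(atz(w,up(319,408),p[2]+.019+.013)))
# overlay
S=cv2.resize(s["frame"],None,fx=6,fy=6,interpolation=cv2.INTER_CUBIC)
pred=[]
for h in(-9,-4.5,0,4.5,9):
    th=h/45*1e-0
    a=np.arctan2(h,45)
    tip=np.array([.045+.045*np.cos(a)+.035*np.sin(a),.002,-.019+.035*np.cos(a)-.045*np.sin(a)])
    X=Rm@tip+p;u=proj(s,X)[0];ut=proj(t,X)[0];pred.append((h,u.round(1),ut.round(1)))
    q=(int(u[0]*6+2.5),int(u[1]*6+2.5));cv2.line(S,(q[0]-30,q[1]),(q[0]-14,q[1]),(0,255,0) if h else (255,0,255),1)
print(pred)
u=pred[2][1];x0,y0=int(u[0]*6)-260,int(u[1]*6)-290
cv2.imwrite("pics/s3c.png",S[y0:y0+450,x0:x0+550,::-1])
E
```

```text
disc [0.54268469 0.14633425 0.04142185]
disc fixed r [0.54254545 0.14705208]
eye [0.54113052 0.12166436 0.042     ] dist 0.025427112470604744 clip yaw 3.1899591249964403
eye tool [0.12244308 0.004773   0.1018526 ] pole tool [0.14713057 0.01087467 0.10431948]
bend 0.12 [0.09875306 0.00623369 0.02387741]
bend 0.16 [ 0.09488739  0.00502536 -0.01611721]
front [ 0.04396459  0.00106897 -0.03204978]
[(-9, array([272.2, 203. ]), array([278.1, 171.9])), (-4.5, array([271. , 202.7]), array([276.3, 172. ])), (0, array([269.9, 202.1]), array([274.5, 172. ])), (4.5, array([268.9, 201.4]), array([272.9, 172. ])), (9, array([268. , 200.4]), array([271.5, 171.9]))]
```

View pics/s3c.png

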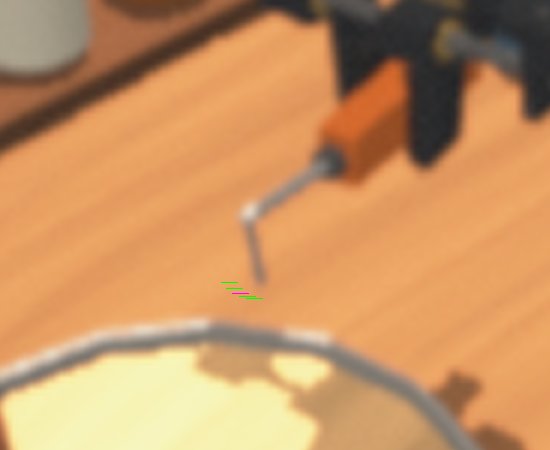

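The side crop shows the bend at crop (250,213), the tip at (262,284) and the front of the handle near (330,163). I compare the tip-to-bend and bend-to-front vectors with bend hypotheses, which cancels the calibration offset.

```bash
python3 - <<'E'
from h import *
s=load("s3");st=get_state();Rm=R.from_quat(st["eef_rot"]).as_matrix();p=st["tool_pos"]
def pt(f,side,up): return Rm@np.array([f,side,-.019-up])+p
for h in(-9,-6,-3,0,3,6,9):
    a=np.arctan2(h,45);b=.0036/.045
    def bent(f,u):
        F=f*np.cos(a)-u*np.sin(a);U=f*np.sin(a)+u*np.cos(a);return pt(.045+F*np.cos(b),F*np.sin(b),U)
    T=proj(s,bent(.045,-.035))[0]*6;B=proj(s,bent(.0495,.001))[0]*6;F=proj(s,pt(.045,0,0))[0]*6
    print(h,"tip-bend",(T-B).round(0),"bend-front",(B-F).round(0),"tip-front",(T-F).round(0), "tiptool",(Rm.T@(bent(.045,-.035)-p)*1000).round(1))
print("front top corner centre",proj(s,pt(.045,0,.013))[0]*6-F, "L",proj(s,pt(.045,.009,.013))[0]*6-F,"R",proj(s,pt(.045,-.009,.013))[0]*6-F,"BL",proj(s,pt(.045,.009,-.013))[0]*6-F,"BR",proj(s,pt(.045,-.009,-.013))[0]*6-F)
print("crop F",F-np.array([269.9*6-260,202.1*6-290]))
E
```

```text
-9 tip-bend [27. 54.] bend-front [-85.  81.] tip-front [-57. 135.] tiptool [82.1  3.  24.1]
-6 tip-bend [24. 59.] bend-front [-86.  75.] tip-front [-63. 134.] tiptool [84.9  3.2 21.6]
-3 tip-bend [20. 63.] bend-front [-87.  69.] tip-front [-68. 132.] tiptool [87.4  3.4 18.9]
0 tip-bend [16. 68.] bend-front [-88.  62.] tip-front [-73. 130.] tiptool [89.9  3.6 16. ]
3 tip-bend [11. 72.] bend-front [-89.  55.] tip-front [-77. 127.] tiptool [92.1  3.8 12.9]
6 tip-bend [ 7. 75.] bend-front [-89.  48.] tip-front [-81. 123.] tiptool [94.1  3.9  9.7]
9 tip-bend [ 3. 79.] bend-front [-88.  40.] tip-front [-85. 119.] tiptool [95.8  4.1  6.5]
front top corner centre [ -1.81124833 -27.30414979] L [-20.82923718 -35.00563552] R [ 17.37263619 -19.5352751 ] BL [-16.87437574  18.97610261] BR [20.58395175 34.59220228]
crop F [329.59405772 158.76044561]
```

```bash
python3 -m jog '[[[0,0,0,0,0,0.123],[0,0,0,0,0,0.122],[-0.006,-0.015,0,0,0,0],[-0.006,-0.0143,0.02,0,0,0],[0,0,0.03,0,0,0],[0,0,0.025,0,0,0],[0,0,0,0,0,0],[0,0,0,0,0,0]]]'
python3 - <<'E'
from h import *
snap("wrist","w4");st=get_state();Rm=R.from_quat(st["eef_rot"]).as_matrix();print(st["tool_pos"],Rm.round(4).tolist(),st["contact_force"])
f=load("w4")["frame"]
hsv=cv2.cvtColor(f,cv2.COLOR_RGB2HSV).astype(int)
m=(((hsv[...,0]<6)|(hsv[...,0]>174))&(hsv[...,1]>180)&(hsv[...,2]>120)).astype(np.uint8);m[:, :200]=0;m[:,460:]=0
n,l,s,ce=cv2.connectedComponentsWithStats(m)
print([(x,c.round(1)) for x,c in zip(s[1:].tolist(),ce[1:]) if x[4]>20])
cv2.imwrite("pics/w4c.png",cv2.resize(f[0:200,220:440],None,fx=3,fy=3,interpolation=cv2.INTER_CUBIC)[:,:,::-1])
E
```

```text
clock: 7.45
tool_pos: [0.5301, -0.0083, 0.0699]
eef_rot: [0.727, 0.687, 0.0, 0.0]
contact_force: [0.2, -0.4, -0.1]
opening: 0.197
finger_force: 60.0
[ 0.53036339 -0.0081626   0.0701562 ] [[0.0567, 0.9984, 0.0017], [0.9984, -0.0567, 0.0001], [0.0002, 0.0017, -1.0]] [-0.03251741  0.03681287 -0.28237812]
[([308, 0, 33, 16, 319], array([324.1,   6.6]))]
```

View pics/w4c.png

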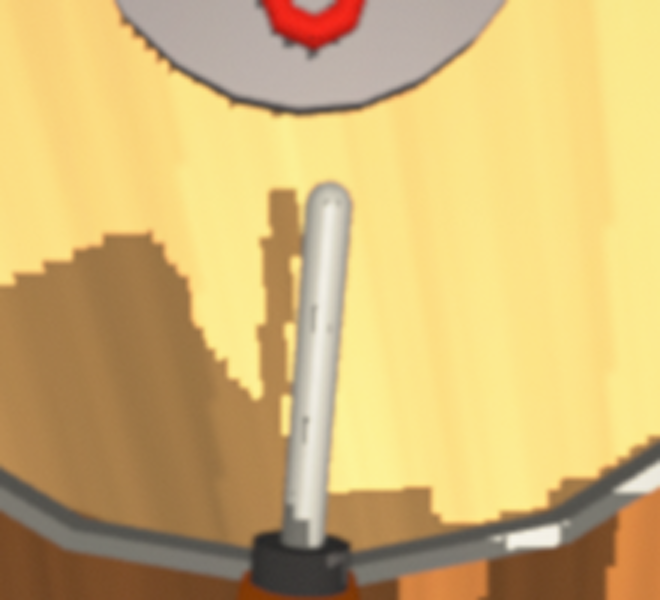

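w4c: the eye is at the top edge near (324,3), the hook's bend is at (330,65), and the tray floor under the hook is clear. I now feel down on the wooden tray floor (30 mm) to get the height of the tip.

```bash
python3 -m jog '[[[0,0,0.01,0,0,0],[0,0,0.008,0,0,0],[0,0,0,0,0,0],[0,0,0,0,0,0]]]'
python3 -m jog '[[[0,0,0.002,0,0,0],[0,0,0.002,0,0,0],[0,0,0,0,0,0]]]'
python3 -m jog '[[[0,0,0.0015,0,0,0],[0,0,0.0015,0,0,0],[0,0,0,0,0,0]]]'
```

```text
clock: 8.0
tool_pos: [0.5296, -0.0078, 0.0512]
eef_rot: [0.727, 0.687, -0.0, -0.0]
contact_force: [-0.1, 0.2, -1.0]
opening: 0.194
finger_force: 60.0
clock: 8.38
tool_pos: [0.5296, -0.0079, 0.0471]
eef_rot: [0.727, 0.687, -0.0, -0.0]
contact_force: [-0.9, 0.5, -1.5]
opening: 0.191
finger_force: 60.0
clock: 8.75
tool_pos: [0.5296, -0.0079, 0.0441]
eef_rot: [0.727, 0.687, -0.0, -0.0]
contact_force: [-0.1, 0.2, -1.6]
opening: 0.193
finger_force: 60.0
```

```bash
python3 -m jog '[[[0,0,0.001,0,0,0],[0,0,0.001,0,0,0],[0,0,0,0,0,0]]]'
python3 -m jog '[[[0,0,0.001,0,0,0],[0,0,0,0,0,0]]]'
```

```text
clock: 9.12
tool_pos: [0.5296, -0.0079, 0.0421]
eef_rot: [0.727, 0.687, -0.0, -0.0]
contact_force: [-0.5, -0.7, -0.2]
opening: 0.196
finger_force: 60.0
clock: 9.38
tool_pos: [0.5297, -0.008, 0.0412]
eef_rot: [0.727, 0.687, -0.0, 0.0]
contact_force: [0.3, 0.9, -0.3]
opening: 0.198
finger_force: 60.0
```

```bash
python3 -m jog '[[[0,0,0.001,0,0,0],[0,0,0,0,0,0]]]'
python3 - <<'E'
from h import *
f=[]
for i in range(6):
    snapshot("wrist");s=get_state();f.append([*s["contact_force"],*s["moment"],s["tool_pos"][2]])
print(np.mean(f,0).round(3),np.std(f,0).round(2))
E
```

```text
clock: 9.62
tool_pos: [0.5297, -0.0081, 0.0403]
eef_rot: [0.727, 0.687, -0.0, 0.0]
contact_force: [0.2, -0.7, 1.6]
opening: 0.194
finger_force: 60.0
[-0.457 -1.528  1.676 -0.106 -0.046  0.005  0.04 ] [0.37 0.38 0.54 0.02 0.01 0.03 0.  ]
```

Contact began at TCP z ≈ 0.0415, so the tip is 11.5 mm below the TCP, which is a bend of about +3 mm. That agrees with the side picture and puts the tip about 92 mm ahead. I lift, advance to just short of the eye and look.

```bash
python3 -m jog '[[[0,0,-0.012,0,0,0],[0,0,-0.009,0,0,0],[0.014,0,0,0,0,0],[0.014,0,0,0,0,0],[0,0,0,0,0,0],[0,0,0,0,0,0]]]'
python3 - <<'E'
from h import *
snap("wrist","w5");st=get_state();Rm=R.from_quat(st["eef_rot"]).as_matrix();p=st["tool_pos"];print(p)
c=load("w5");f=c["frame"];hsv=cv2.cvtColor(f,cv2.COLOR_RGB2HSV).astype(int)
m=(((hsv[...,0]<6)|(hsv[...,0]>174))&(hsv[...,1]>170)&(hsv[...,2]>90)).astype(np.uint8);m[:,:240]=0;m[:,420:]=0;m[100:]=0
# outer/inner contours
cs,h=cv2.findContours(m,cv2.RETR_CCOMP,cv2.CHAIN_APPROX_NONE)
for q,hh in zip(cs,h[0]):
    if len(q)>8:
        M=cv2.moments(q);cen=(M["m10"]/M["m00"],M["m01"]/M["m00"]) if M["m00"] else None
        print("hole" if hh[3]>=0 else "outer",len(q),cv2.boundingRect(q),cen)
        if hh[3]>=0 and cen: print("eye tool",Rm.T@(atz(c,cen,.042)-p),atz(c,cen,.042))
# shank centreline: grey pixels
for r in range(60,150,10):
    x=np.where((hsv[r,280:370,1]<45)&(hsv[r,280:370,2]>60))[0]+280
    print(r,x.min() if len(x) else 0,x.max() if len(x) else 0,len(x),end="; ")
print("\n".join("".join("#" if m[r,k] else "." for k in range(295,355)) for r in range(10,72,1)))
E
```

```text
clock: 10.68
tool_pos: [0.5309, 0.0201, 0.0609]
eef_rot: [0.726, 0.687, -0.0, -0.0]
contact_force: [0.0, -0.2, -0.9]
opening: 0.191
finger_force: 60.0
[0.53093471 0.0196635  0.06094778]
outer 299 (298, 0, 56, 74) (325.2211025489034, 42.00908911282355)
60 280 369 64; 70 280 369 75; 80 283 366 84; 90 305 344 40; 100 320 333 14; 110 320 332 13; 120 319 331 13; 130 318 330 13; 140 318 329 12; .....##...............................................###...
.....####.............................................###...
......###............................................####...
......####...........................................###....
......#####.........................................####....
.......####.........................................###.....
.......#####........................................###.....
........#####......................................###......
.........#####...................................####.......
..........####.................................#####........
..........######..............................######........
...........######....................
[... 2373 characters left out ...]
.........#########...........
..............##########................########............
...............#########.................#######............
................########..................######............
................#########.................#####.............
.................#########.................####.............
.................#########.................###..............
.................#########.................###..............
..................########.................###..............
..................########.................##...............
...................######..................#................
....................#####...................................
```

```bash
python3 - <<'E'
from h import *
c=load("w5");st=get_state();Rm=R.from_quat(st["eef_rot"]).as_matrix();p=st["tool_pos"]
print(p,st["clock"])
tl=lambda X:Rm.T@(X-p)*1000
print("eye",tl(atz(c,(326.3,56),.042)),"stem",tl(atz(c,(326,33),.042)))
zb=p[2]+.0215+.003
for uv in[(329.5,67),(326.6,100),(323.5,140)]:print("shank",uv,tl(atz(c,uv,zb)))
w=load("w4")
# shank rows lower, handle edges
f=c["frame"];hsv=cv2.cvtColor(f,cv2.COLOR_RGB2HSV).astype(int)
for r in(150,165,175,185,200,220,240,260):
    x=np.where((hsv[r,285:365,1]>225)&(hsv[r,285:365,0]<24))[0]+285
    g=np.where((f[r,285:365].max(1)<75))[0]+285
    if len(x):print(r,x.min(),x.max(),"mid y",tl(atz(c,((x.min()+x.max())/2,r),p[2]+.0205+.013))[:2])
    elif len(g):print(r,"dark",g.min(),g.max())
E
```

```text
[0.53093471 0.0196635  0.06094778] 10.725
eye [102.52870233   4.33264248  18.85517396] stem [112.43220861   4.11561443  18.84665612]
shank (329.5, 67) [ 93.54501632   4.68933663 -24.58501811]
shank (326.6, 100) [ 82.24652562   3.72725732 -24.57448436]
shank (323.5, 140) [ 67.49716982   2.63329705 -24.56084259]
185 dark 305 334
200 300 338 mid y [45.85294211  0.89820196]
220 298 340 mid y [37.60449358  0.89582005]
240 299 339 mid y [28.98832331  0.89336785]
260 298 340 mid y [19.98265888  0.89084142]
```

```bash
python3 -m jog '[[[0.006,0,0,0,0,0],[0.0048,-0.0002,0,0,0,0],[0,0,0.002,0,0,0],[0,0,0,0,0,0],[0,0,0,0,0,0]]]'
python3 -m jog '[[[0,0,0.001,0,0,0],[0,0,0.001,0,0,0],[0,0,0,0,0,0]]]'
python3 -m jog '[[[0,0,0.001,0,0,0],[0,0,0,0,0,0]]]'
python3 -m jog '[[[0,0,0.001,0,0,0],[0,0,0,0,0,0]]]'
```

```text
clock: 11.35
tool_pos: [0.5316, 0.0306, 0.0592]
eef_rot: [0.727, 0.687, -0.0, 0.0]
contact_force: [0.1, -0.4, -0.7]
opening: 0.192
finger_force: 60.0
clock: 11.72
tool_pos: [0.5315, 0.0308, 0.0571]
eef_rot: [0.727, 0.687, -0.0, -0.0]
contact_force: [0.7, 0.2, -0.1]
opening: 0.197
finger_force: 60.0
clock: 11.98
tool_pos: [0.5316, 0.0309, 0.0561]
eef_rot: [0.727, 0.687, -0.0, -0.0]
contact_force: [0.3, -0.2, -1.4]
opening: 0.198
finger_force: 60.0
clock: 12.22
tool_pos: [0.5316, 0.0309, 0.0552]
eef_rot: [0.727, 0.687, -0.0, 0.0]
contact_force: [-0.2, -0.1, 0.1]
opening: 0.195
finger_force: 60.0
```

```bash
python3 -m jog '[[[0,0,0.001,0,0,0],[0,0,0,0,0,0]]]'
python3 - <<'E'
from h import *
f=[]
snap("wrist","w6")
for i in range(4):
    snapshot("wrist");s=get_state();f.append([*s["contact_force"],*s["moment"],s["tool_pos"][2]])
print(np.mean(f,0).round(3),np.std(f,0).round(2))
c=load("w6");f=c["frame"];hsv=cv2.cvtColor(f,cv2.COLOR_RGB2HSV).astype(int)
m=(((hsv[...,0]<6)|(hsv[...,0]>174))&(hsv[...,1]>170)&(hsv[...,2]>90))
g=(hsv[...,1]<60)
print("\n".join("".join("#" if m[r,k] else("o" if g[r,k] else ".") for k in range(295,355)) for r in range(40,110,1)))
E
```

```text
clock: 12.48
tool_pos: [0.5316, 0.0309, 0.0541]
eef_rot: [0.727, 0.687, -0.0, 0.0]
contact_force: [-0.3, 0.3, -0.8]
opening: 0.195
finger_force: 60.0
[-0.26  -0.194 -0.887 -0.032 -0.084 -0.013  0.054] [0.26 0.53 0.52 0.02 0.01 0.04 0.  ]
.......#####..oooooooooooooooooooooooooooooooooooo..##......
........#####.ooooooooooooooooooooooooooooooooo....##.......
o........####..ooooooooooooooooooooooooooooooo..#####.......
o.........####...ooooooooooooooooooooooooooo...#####........
oo........######...oooooooooooooooooooooooo..######.........
oo.........#######..oooooooooooooooooooooo..#######........o
ooo........########...oooooooooooooooooo...#######.........o
oooo........########.....oooooooooo......########.........oo
ooooo.........##########...............########..........ooo
ooooo...........##########....################..........oooo
oooooo...........###########################...........ooooo
ooooooo............########################...........oooooo
oooooooo............#####################............ooooooo
oooooooooo................##########................oooooooo
oooooooo
[... 2707 characters left out ...]
ooooooooooooooooooooooooooooo
oooooooooooooooooooooooooooooooooooooooooooooooooooooooooooo
oooooooooooooooooooooooooooooooooooooooooooooooooooooooooooo
oooooooooooooooooooooooooooooooooooooooooooooooooooooooooooo
oooooooooooooooooooooooooooooooooooooooooooooooooooooooooooo
oooooooooooooooooooooooooooooooooooooooooooooooooooooooooooo
oooooooooooooooooooooooooooooooooooooooooooooooooooooooooooo
oooooooooooooooooooooooooooooooooooooooooooooooooooooooooooo
oooooooooooooooooooooooooooooooooooooooooooooooooooooooooooo
oooooooooooooooooooooooooooooooooooooooooooooooooooooooooooo
oooooooooooooooooooooooooooooooooooooooooooooooooooooooooooo
oooooooooooooooooooooooooooooooooooooooooooooooooooooooooooo
```

At TCP z 0.0541 the tip is already about 2 mm below the top of the wire with no contact, so it is entering the eye. I continue down to the disc.

```bash
python3 -m jog '[[[0,0,0.001,0,0,0],[0,0,0.001,0,0,0],[0,0,0,0,0,0]]]'
python3 -m jog '[[[0,0,0.001,0,0,0],[0,0,0,0,0,0]]]'
python3 -m jog '[[[0,0,0.001,0,0,0],[0,0,0,0,0,0]]]'
python3 - <<'E'
from h import *
f=[]
for i in range(4):
    snapshot("wrist");s=get_state();f.append([*s["contact_force"],*s["moment"],s["tool_pos"][2]])
print(np.mean(f,0).round(3),np.std(f,0).round(2))
E
```

```text
clock: 13.1
tool_pos: [0.5316, 0.0309, 0.0521]
eef_rot: [0.727, 0.687, -0.0, -0.0]
contact_force: [0.0, -0.3, 0.1]
opening: 0.194
finger_force: 60.0
clock: 13.35
tool_pos: [0.5316, 0.0309, 0.0511]
eef_rot: [0.727, 0.687, -0.0, -0.0]
contact_force: [-0.2, 0.2, 0.1]
opening: 0.198
finger_force: 60.0
clock: 13.6
tool_pos: [0.5316, 0.0309, 0.0501]
eef_rot: [0.727, 0.687, -0.0, 0.0]
contact_force: [-0.8, 0.6, -0.3]
opening: 0.197
finger_force: 60.0
[-0.054 -0.164 -1.035 -0.054 -0.075  0.006  0.05 ] [0.35 0.33 0.41 0.02 0.04 0.01 0.  ]
```

```bash
cat > fm.py <<'E'
from h import *
f=[]
for i in range(4):
    snapshot("wrist");s=get_state();f.append([*s["contact_force"],*s["moment"],*s["tool_pos"]])
print("MEAN",np.mean(f,0).round(4))
E
python3 -m jog '[[[0,0,0.0007,0,0,0],[0,0,0,0,0,0]]]'
python3 fm.py
python3 -m jog '[[[0,0,0.0006,0,0,0],[0,0,0,0,0,0]]]'
python3 fm.py
```

```text
clock: 14.05
tool_pos: [0.5317, 0.0309, 0.0495]
eef_rot: [0.727, 0.687, -0.0, 0.0]
contact_force: [-0.3, -0.2, -0.4]
opening: 0.197
finger_force: 60.0
MEAN [-0.1759 -0.3004 -0.0238 -0.0487 -0.0881  0.0104  0.5317  0.0309  0.0495]
clock: 14.5
tool_pos: [0.5317, 0.0308, 0.0489]
eef_rot: [0.727, 0.687, -0.0, 0.0]
contact_force: [-0.4, -0.8, 0.5]
opening: 0.203
finger_force: 60.0
MEAN [-0.3304 -0.095   0.6605 -0.0562 -0.0955  0.0049  0.5317  0.0308  0.049 ]
```

The tip touches the disc at TCP z ≈ 0.0495, in agreement with the touch on the tray, so it is fully through the eye. I ease the press and draw back slowly.

```bash
python3 -m jog '[[[-0.001,0,-0.0003,0,0,0],[-0.001,0,0,0,0,0],[-0.001,0,0,0,0,0],[0,0,0,0,0,0]]]'
python3 fm.py
python3 -m jog '[[[-0.001,0,0,0,0,0],[-0.001,0,0,0,0,0],[0,0,0,0,0,0]]]'
python3 fm.py
```

```text
clock: 15.2
tool_pos: [0.5318, 0.0295, 0.0492]
eef_rot: [0.726, 0.688, 0.001, -0.0]
contact_force: [0.4, 5.0, -1.7]
opening: 0.198
finger_force: 60.0
MEAN [ 0.3509  4.8101 -1.2544  1.1183 -0.1378  0.0193  0.5318  0.0294  0.0492]
clock: 15.78
tool_pos: [0.532, 0.0291, 0.0493]
eef_rot: [0.726, 0.688, 0.002, -0.001]
contact_force: [0.7, 7.1, -1.8]
opening: 0.194
finger_force: 60.0
MEAN [ 0.1188  8.1853 -1.3082  1.6639 -0.1343  0.0746  0.532   0.0291  0.0493]
```

```bash
python3 -m jog '[[[-0.001,0,0,0,0,0],[0,0,0,0,0,0]]]'
python3 -m jog '[[[-0.001,0,0,0,0,0],[0,0,0,0,0,0]]]'
python3 fm.py
```

```text
clock: 16.23
tool_pos: [0.5321, 0.0289, 0.0493]
eef_rot: [0.725, 0.688, 0.003, -0.001]
contact_force: [-0.0, 9.7, -1.4]
opening: 0.19
finger_force: 60.0
clock: 16.48
tool_pos: [0.5322, 0.0288, 0.0494]
eef_rot: [0.725, 0.689, 0.003, -0.001]
contact_force: [0.3, 10.5, -2.2]
opening: 0.2
finger_force: 60.0
MEAN [ 0.3326 10.5287 -1.6691  2.1876 -0.149   0.0491  0.5322  0.0288  0.0494]
```

```bash
python3 -m jog '[[[-0.001,0,0,0,0,0],[0,0,0,0,0,0]]]'
python3 fm.py
```

```text
clock: 16.92
tool_pos: [0.5323, 0.0286, 0.0494]
eef_rot: [0.725, 0.689, 0.004, -0.002]
contact_force: [0.8, 11.4, -2.2]
opening: 0.197
finger_force: 60.0
MEAN [ 0.7204 12.0503 -2.2989  2.5205 -0.1392  0.0498  0.5323  0.0286  0.0494]
```

```bash
python3 -m jog '[[[-0.001,0,0,0,0,0],[0,0,0,0,0,0]]]'
python3 fm.py
cat > cl.py <<'E'
from h import *
n=sys.argv[1];snap("wrist",n)
for k in("w6",n):
    c=load(k);f=c["frame"];hsv=cv2.cvtColor(f,cv2.COLOR_RGB2HSV).astype(int)
    m=(((hsv[...,0]<6)|(hsv[...,0]>174))&(hsv[...,1]>170)&(hsv[...,2]>90));m[:,:270]=0;m[:,390:]=0;m[125:]=0
    w=[int(m[r].sum()) for r in range(125)];r0=[r for r in range(30,100) if m[r,320:332].sum()>0]
    print(k,"clip rows",w[0:120:3])
    # grey disc lower edge at col 300 & 350; pole
    a=cv2.resize(f[0:130,250:400],None,fx=2.6,fy=2.6,interpolation=cv2.INTER_CUBIC);cv2.imwrite("pics/%s_c.png"%k,a[:,:,::-1])
cv2.imwrite("pics/cmp_%s.png"%n,np.hstack([cv2.imread("pics/w6_c.png"),cv2.imread("pics/%s_c.png"%n)]))
E
python3 cl.py w7
```

```text
clock: 17.38
tool_pos: [0.5324, 0.0285, 0.0494]
eef_rot: [0.725, 0.689, 0.004, -0.002]
contact_force: [-0.3, 13.6, -1.3]
opening: 0.195
finger_force: 60.0
MEAN [ 0.0791 12.9363 -1.7103  2.7466 -0.1616  0.0675  0.5324  0.0285  0.0494]
w6 clip rows [0, 0, 0, 0, 0, 0, 0, 0, 1, 4, 4, 5, 8, 8, 9, 14, 18, 24, 8, 7, 5, 7, 12, 13, 14, 16, 16, 17, 16, 13, 12, 9, 0, 0, 0, 0, 0, 0, 0, 0]
w7 clip rows [0, 0, 0, 0, 1, 2, 2, 4, 5, 8, 9, 8, 13, 17, 33, 24, 9, 8, 10, 24, 23, 16, 15, 16, 16, 18, 17, 17, 15, 11, 4, 0, 0, 0, 0, 0, 0, 0, 0, 0]
```

View pics/cmp_w7.png

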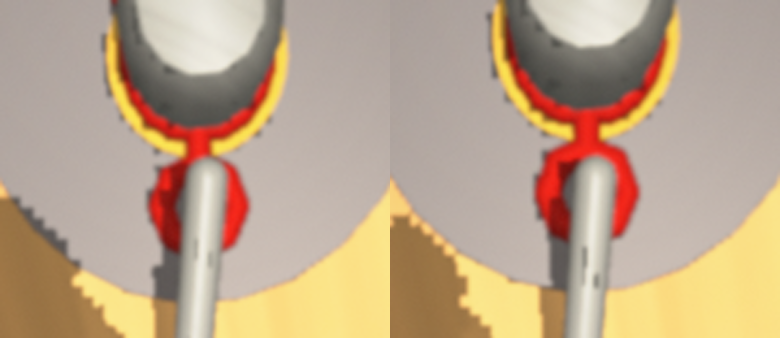

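The comparison (before on the left, under load on the right) shows the hook inside the eye and pulling. The clip's arc has moved about 1 to 1.5 mm towards the hook relative to the pole. I keep drawing slowly.

```bash
python3 -m jog '[[[-0.0007,0,0,0,0,0],[0,0,0,0,0,0]]]'
python3 fm.py
```

```text
clock: 17.88
tool_pos: [0.5325, 0.0284, 0.0495]
eef_rot: [0.725, 0.689, 0.005, -0.002]
contact_force: [0.2, 14.4, -1.9]
opening: 0.197
finger_force: 60.0
MEAN [ 7.50000e-03  1.41955e+01 -1.85810e+00  2.96440e+00 -1.46900e-01
  8.78000e-02  5.32500e-01  2.84000e-02  4.94000e-02]
```

The load has tilted the wrist by about 0.01 rad, which raises the tip by about 1 mm and lifts the eye, so the pull is no longer level. I counter-tilt slightly.

```bash
python3 -m jog '[[[0,0,0,0,-0.006,0],[0,0,0,0,-0.006,0],[0,0,0,0,0,0]]]'
python3 fm.py
```

```text
clock: 18.45
tool_pos: [0.5324, 0.028, 0.0495]
eef_rot: [0.725, 0.689, 0.0, 0.002]
contact_force: [-0.1, 12.9, -1.0]
opening: 0.198
finger_force: 60.0
MEAN [ 0.333  13.3744 -1.1454  2.8975 -0.1111  0.081   0.5324  0.028   0.0495]
```

```bash
python3 -m jog '[[[-0.0007,0,0.0004,0,-0.001,0],[0,0,0,0,0,0]]]'
python3 fm.py
python3 -m jog '[[[-0.0007,0,0,0,-0.001,0],[0,0,0,0,0,0]]]'
python3 fm.py
```

```text
clock: 18.9
tool_pos: [0.5325, 0.0279, 0.0491]
eef_rot: [0.724, 0.689, 0.0, 0.002]
contact_force: [-0.5, 14.5, -1.4]
opening: 0.197
finger_force: 60.0
MEAN [ 0.4183 14.6917 -1.4345  3.0951 -0.0839  0.1157  0.5325  0.0279  0.0491]
clock: 19.35
tool_pos: [0.5325, 0.0278, 0.0491]
eef_rot: [0.724, 0.69, 0.0, 0.002]
contact_force: [0.3, 15.1, -2.2]
opening: 0.194
finger_force: 60.0
MEAN [ 0.4262 14.6048 -1.0583  3.2967 -0.1067  0.1388  0.5325  0.0278  0.0491]
```

```bash
python3 - <<'E'
from h import *
snap("wrist","w8");snap("side","s8")
out=[]
for k,off in(("w6",0),("w7",0),("w8",0)):
    c=load(k);f=c["frame"];hsv=cv2.cvtColor(f,cv2.COLOR_RGB2HSV).astype(int)
    m=(((hsv[...,0]<6)|(hsv[...,0]>174))&(hsv[...,1]>170)&(hsv[...,2]>90))
    y=(hsv[...,0]>18)&(hsv[...,0]<34)&(hsv[...,1]>90)
    yw=y.copy();yw[:, :285]=0;yw[:,365:]=0
    n,l,s,ce=cv2.connectedComponentsWithStats(yw[:85].astype(np.uint8))
    # disc lower boundary by column (grey->wood)
    e=[]
    for col in(285,290,360,365,370):
        r=np.where(y[60:130,col])[0];e.append(int(r.min()+60) if len(r) else None)
    # washer lower boundary: last yellow row above row 75 for columns
    wb=[int(np.where(y[:72,col])[0].max()) if y[:72,col].any() else None for col in(308,312,316,336,340,344)]
    # eye left/right extent rows
    L=[(r,int(np.where(m[r,295:360])[0].min()+295),int(np.where(m[r,295:360])[0].max()+295)) for r in range(60,100) if m[r,295:360].any()]
    lm=min(a[1] for a in L);rm=max(a[2] for a in L)
    print(k,"disc",e,"washer",wb,"left",lm,[a[0] for a in L if a[1]==lm],"right",rm,[a[0] for a in L if a[2]==rm],"last",L[-1])
E
```

```text
w6 disc [106, 108, 109, 106, 102] washer [55, 57, 58, 58, 56, 54] left 308 [75, 76, 77, 78, 79, 80, 81, 82] right 344 [76, 77, 78, 79, 80, 81] last (95, 316, 318)
w7 disc [102, 105, 105, 102, 98] washer [49, 51, 52, 51, 50, 47] left 306 [73, 74, 75] right 344 [71, 72, 73, 74, 75, 76] last (91, 316, 317)
w8 disc [101, 103, 103, 100, 97] washer [47, 49, 50, 49, 47, 45] left 306 [69, 70, 71, 72, 73, 74, 75, 76] right 344 [71, 72, 73, 74] last (90, 316, 317)
```

```bash
python3 - <<'E'
from h import *
def g(k): return cv2.resize(cv2.cvtColor(load(k)["frame"],cv2.COLOR_RGB2LAB).astype(np.float32),None,fx=4,fy=4,interpolation=cv2.INTER_CUBIC)
A=g("w6")
for k in("w7","w8"):
    B=g(k)
    for n,(x0,x1,y0,y1) in dict(washL=(288,308,22,56),washR=(343,364,22,56),discR=(355,420,70,118),discL=(225,275,60,100),eyeL=(302,316,66,96),eyeR=(340,350,66,94),stem=(312,340,57,66),poleR=(338,364,14,40),rim=(380,460,120,190),jarcL=(296,314,20,50)).items():
        t=A[y0*4:y1*4,x0*4:x1*4];s=B[max(0,(y0-14)*4):(y1+6)*4,(x0-6)*4:(x1+6)*4]
        r=cv2.matchTemplate(s.astype(np.uint8),t.astype(np.uint8),cv2.TM_CCOEFF_NORMED);_,v,_,l=cv2.minMaxLoc(r)
        print(k,n,"dx",l[0]/4-6,"dy",l[1]/4-(y0-max(0,y0-14)),round(v,3))
E
```

```text
w7 washL dx -1.5 dy -7.25 0.988
w7 washR dx 0.25 dy -6.75 0.991
w7 discR dx 1.0 dy -4.75 0.998
w7 discL dx -0.25 dy 6.0 0.891
w7 eyeL dx -1.5 dy -4.5 0.937
w7 eyeR dx 0.0 dy -5.25 0.999
w7 stem dx -0.75 dy -6.25 0.647
w7 poleR dx 1.0 dy -10.25 0.981
w7 rim dx 2.0 dy 4.5 0.966
w7 jarcL dx -1.5 dy -7.5 0.972
w8 washL dx -2.0 dy -9.75 0.964
w8 washR dx 0.75 dy -9.25 0.976
w8 discR dx 1.25 dy -6.5 0.998
w8 discL dx -1.25 dy -3.25 0.954
w8 eyeL dx -2.25 dy -6.0 0.907
w8 eyeR dx -0.5 dy -6.5 0.998
w8 stem dx -1.0 dy -8.5 0.598
w8 poleR dx 1.5 dy -13.25 0.976
w8 rim dx 3.25 dy 1.5 0.965
w8 jarcL dx -2.25 dy -10.5 0.937
```

```bash
python3 - <<'E'
from h import *
F=dict(wash=((326,45),.0395,{"w6":0,"w7":-7,"w8":-9.5}),disc=((387,94),.038,{"w6":0,"w7":-4.75,"w8":-6.5}),eye=((326,78.5),.042,{"w6":0,"w7":-5.1,"w8":-6.4}))
for n,(uv,z,s) in F.items():
    for k,d in s.items(): print(n,k,(atz(load(k),(uv[0],uv[1]+d),z)[:2]*1000).round(2))
E
```

```text
wash w6 [541.69 136.68]
wash w7 [542.   136.73]
wash w8 [542.01 136.64]
disc w6 [570.87 113.39]
disc w7 [570.45 113.46]
disc w8 [570.21 113.41]
eye w6 [540.91 122.  ]
eye w7 [541.27 121.69]
eye w8 [541.3  121.34]
```

```bash
python3 - <<'E'
from h import *
def g(k): return cv2.resize(load(k)["frame"],None,fx=4,fy=4,interpolation=cv2.INTER_CUBIC)
A=g("w5")
for k in("w6","w7","w8"):
    B=g(k)
    for n,(x0,x1,y0,y1) in dict(collar=(300,340,172,205),handle=(290,345,185,230)).items():
        t=A[y0*4:y1*4,x0*4:x1*4];s=B[(y0-8)*4:(y1+8)*4,(x0-8)*4:(x1+8)*4]
        r=cv2.matchTemplate(s,t,cv2.TM_CCOEFF_NORMED);_,v,_,l=cv2.minMaxLoc(r)
        print(k,n,"dx",l[0]/4-8,"dy",l[1]/4-8,round(v,3))
    c=load(k);hsv=cv2.cvtColor(c["frame"],cv2.COLOR_RGB2HSV).astype(int)
# predicted bend pixel for pitch in hand
M=np.array(snapshot("wrist")["mount"]);c=load("w5");cc=dict(c);cc["T"]=M
for d in(0,1,2,4):
    a=np.radians(d);x,z=.0935,.004
    f,u=x*np.cos(a)-z*np.sin(a),x*np.sin(a)+z*np.cos(a)
    x2,z2=.045,0;f2,u2=x2*np.cos(a),x2*np.sin(a)
    print(d,proj(cc,[[f,.0047,-.0205-u],[f2,0,-.0205-u2]]).round(2).tolist())
# shank top edge & widths from grey mask
for k in("w5","w6","w7","w8"):
    f=load(k)["frame"].astype(int);
    print(k,[ (r,[int(v) for v in f[r,[322,326,330]].mean(1)]) for r in range(56,72,2)])
    for r in(100,120,150):
        gr=np.abs(np.diff(f[r,305:345].mean(1)));i=np.argsort(gr)[-4:]+305;print(r,sorted(i.tolist()),end=" ")
E
```

```text
w6 collar dx 0.25 dy 0.0 0.982
w6 handle dx 0.0 dy 0.0 0.992
w7 collar dx -0.5 dy 0.25 0.911
w7 handle dx -0.25 dy 0.5 0.969
w8 collar dx -0.25 dy 0.75 0.977
w8 handle dx -0.25 dy 0.75 0.988
0 [[329.29, 65.8], [316.83, 191.45]]
1 [[329.42, 65.58], [316.81, 191.99]]
2 [[329.55, 65.43], [316.79, 192.57]]
4 [[329.83, 65.4], [316.76, 193.84]]
w5 [(56, [187, 187, 187]), (58, [187, 186, 183]), (60, [188, 168, 158]), (62, [156, 152, 170]), (64, [102, 172, 195]), (66, [114, 185, 211]), (68, [125, 189, 226]), (70, [130, 192, 232])]
100 [308, 309, 320, 334] 120 [306, 307, 318, 332] 150 [316, 317, 329, 330] w6 [(56, [94, 104, 103]), (58, [95, 101, 101]), (60, [90, 124, 126]), (62, [89, 147, 166]), (64, [95, 169, 189]), (66, [114, 181, 209]), (68, [121, 186, 225]), (70, [127, 188, 229])]
100 [311, 312, 319, 329] 120 [308, 309, 323, 332] 150 [316, 317, 329, 330] w7 [(56, [98, 103, 94]), (58, [103, 105, 113]), (60, [94, 130, 146]), (62, [82, 158, 172]), (64, [112, 177, 192]), (66, [133, 189, 206]), (68, [139, 193, 218]), (70, [141, 195, 221])]
100 [310, 311, 318, 325] 120 [306, 307, 322, 332] 150 [316, 321, 324, 329] w8 [(56, [102, 103, 101]), (58, [94, 105, 115]), (60, [68, 129, 147]), (62, [88, 164, 173]), (64, [123, 183, 192]), (66, [141, 194, 207]), (68, [146, 199, 217]), (70, [150, 201, 219])]
100 [310, 311, 324, 325] 120 [306, 307, 318, 332] 150 [315, 316, 324, 329]
```

The hook is engaged and the disc and washer read as fixed. The eye has moved about 0.65 mm, and faster since the levelling. I continue in small steps well below 20 N, holding the tip down.

```bash
cat > eye.py <<'E'
from h import *
def g(k): return cv2.resize(load(k)["frame"],None,fx=4,fy=4,interpolation=cv2.INTER_CUBIC)
n=sys.argv[1];snap("wrist",n);A=g("w8");B=g(n)
for nm,(x0,x1,y0,y1),uv,z in(("wash",(343,364,13,47),(326,35.5),.0395),("eyeR",(338,350,60,87),(326,72.1),.042)):
    t=A[y0*4:y1*4,x0*4:x1*4];oy=max(0,y0-13);s=B[oy*4:(y1+14)*4,(x0-8)*4:(x1+8)*4]
    _,v,_,l=cv2.minMaxLoc(cv2.matchTemplate(s,t,cv2.TM_CCOEFF_NORMED));d=(l[0]/4-8,l[1]/4-(y0-oy))
    print(nm,d,round(v,3),(atz(load(n),(uv[0]+d[0],uv[1]+d[1]),z)[:2]*1000).round(2))
E
python3 -m jog '[[[-0.0007,0,0.0003,0,-0.001,0],[0,0,0,0,0,0]]]'
python3 fm.py; python3 eye.py w9
python3 -m jog '[[[-0.0007,0,0.0002,0,-0.001,0],[0,0,0,0,0,0]]]'
python3 fm.py; python3 eye.py w10
```

```text
clock: 19.95
tool_pos: [0.5326, 0.0276, 0.0489]
eef_rot: [0.724, 0.69, 0.0, 0.003]
contact_force: [-0.1, 15.5, -1.2]
opening: 0.199
finger_force: 60.0
MEAN [ 0.2481 16.1646 -1.3951  3.5016 -0.1149  0.1532  0.5326  0.0276  0.0489]
wash (0.0, -0.5) 0.998 [542.06 136.67]
eyeR (0.0, -0.25) 0.999 [541.36 121.31]
clock: 20.45
tool_pos: [0.5327, 0.0272, 0.0487]
eef_rot: [0.724, 0.69, 0.0, 0.003]
contact_force: [-0.4, 15.9, -1.2]
opening: 0.196
finger_force: 60.0
MEAN [ 0.1026 15.5669 -1.3687  3.5899 -0.1031  0.1284  0.5327  0.0272  0.0487]
wash (0.0, -1.0) 0.989 [542.03 136.43]
eyeR (0.0, -0.5) 0.999 [541.32 121.  ]
```

```bash
python3 -m jog '[[[-0.0006,0,0.0001,0,-0.001,0],[0,0,0,0,0,0],[0,0,0,0,0,0]]]'
python3 fm.py; python3 eye.py w11
```

```text
clock: 21.08
tool_pos: [0.5327, 0.0271, 0.0486]
eef_rot: [0.724, 0.69, 0.0, 0.003]
contact_force: [0.1, 17.0, -1.2]
opening: 0.197
finger_force: 60.0
MEAN [-0.0317 17.1311 -1.1153  3.7632 -0.1013  0.1335  0.5327  0.0271  0.0486]
wash (0.0, -1.25) 0.988 [542.06 136.4 ]
eyeR (0.0, -0.5) 0.999 [541.36 120.88]
```

At 17 N I stop: the backward lean of the hook (about 3°) lifts the eye and adds friction. I unload and pitch the pick by about 2° so the hook stands upright, then feel the disc again and redo the pull.

```bash
python3 -m jog '[[[0.004,0,0,0,0.014,0],[0.004,0,0,0,0.013,0],[0.004,0,0,0,0.013,0],[0,0,0,0,0,0],[0,0,0,0,0,0]]]'
python3 fm.py
python3 -m jog '[[[0,0,0.001,0,0,0],[0,0,0,0,0,0]]]'
python3 fm.py; python3 eye.py w12
```

```text
clock: 21.95
tool_pos: [0.5313, 0.0291, 0.0481]
eef_rot: [0.727, 0.687, 0.008, -0.008]
contact_force: [-0.1, 2.1, -0.4]
opening: 0.195
finger_force: 60.0
MEAN [-0.4634  1.1747 -0.9347  0.2774 -0.0654  0.0498  0.5314  0.0292  0.0482]
clock: 22.4
tool_pos: [0.5314, 0.0292, 0.0472]
eef_rot: [0.727, 0.687, 0.008, -0.008]
contact_force: [-0.2, 0.4, 0.6]
opening: 0.196
finger_force: 60.0
MEAN [-0.3053  0.2012  0.709  -0.0377  0.0211  0.0313  0.5315  0.0293  0.0472]
wash (0.5, 4.75) 0.997 [541.84 136.6 ]
eyeR (0.75, 4.25) 0.999 [541.14 121.23]
```

The pick pitches elastically in the grip under load, so the tip had been riding 1.5 to 3 mm above the disc. This time I feed the tool down as the pull builds, to keep the tip at the disc.

```bash
python3 -m jog '[[[-0.001,0,0,0,0,0],[-0.001,0,0.0003,0,0,0],[-0.001,0,0.0004,0,0,0],[-0.001,0,0.0004,0,0,0],[0,0,0,0,0,0]]]'
python3 fm.py
python3 -m jog '[[[-0.001,0,0.0004,0,0,0],[-0.001,0,0.0004,0,0,0],[0,0,0,0,0,0]]]'
python3 fm.py; python3 eye.py w13
```

```text
clock: 23.28
tool_pos: [0.5319, 0.0284, 0.0462]
eef_rot: [0.726, 0.688, 0.01, -0.009]
contact_force: [0.1, 6.2, -0.7]
opening: 0.2
finger_force: 60.0
MEAN [-0.2655  6.3716 -0.3006  1.3199 -0.0337  0.0957  0.5319  0.0284  0.0462]
clock: 23.85
tool_pos: [0.5321, 0.028, 0.0454]
eef_rot: [0.725, 0.688, 0.011, -0.009]
contact_force: [0.0, 7.9, -0.2]
opening: 0.195
finger_force: 60.0
MEAN [-0.2307  8.1304 -0.0839  1.8659 -0.0333  0.1056  0.5321  0.028   0.0455]
wash (0.0, 1.25) 0.995 [541.9  136.55]
eyeR (0.25, 1.5) 0.999 [541.24 121.01]
```

```bash
python3 -m jog '[[[-0.001,0,0.0003,0,0,0],[-0.001,0,0.0003,0,-0.001,0],[0,0,0,0,0,0]]]'
python3 fm.py; python3 eye.py w14
python3 -m jog '[[[-0.001,0,0.0003,0,-0.001,0],[0,0,0,0,0,0]]]'
python3 fm.py; python3 eye.py w15
```

```text
clock: 24.48
tool_pos: [0.5323, 0.0277, 0.0449]
eef_rot: [0.725, 0.689, 0.012, -0.009]
contact_force: [1.1, 10.7, 0.2]
opening: 0.195
finger_force: 60.0
MEAN [-0.3464 11.0611  0.5146  2.4195 -0.0376  0.0967  0.5323  0.0277  0.0449]
wash (0.0, 0.5) 0.989 [541.95 136.47]
eyeR (0.0, 0.75) 0.999 [541.2  120.99]
clock: 24.98
tool_pos: [0.5324, 0.0275, 0.0447]
eef_rot: [0.725, 0.689, 0.012, -0.009]
contact_force: [-0.4, 12.0, -0.5]
opening: 0.197
finger_force: 60.0
MEAN [ 0.1654 12.1146  0.2879  2.7256 -0.0396  0.1393  0.5325  0.0275  0.0447]
wash (0.0, -0.25) 0.987 [542.02 136.55]
eyeR (0.0, 0.5) 0.999 [541.26 120.89]
```

```bash
python3 -m jog '[[[-0.001,0,0.0002,0,-0.001,0],[0,0,0,0,0,0]]]'
python3 fm.py; python3 eye.py w16
python3 -m jog '[[[-0.001,0,0.0002,0,-0.001,0],[0,0,0,0,0,0]]]'
python3 fm.py; python3 eye.py w17
```

```text
clock: 25.48
tool_pos: [0.5325, 0.0274, 0.0445]
eef_rot: [0.724, 0.689, 0.012, -0.009]
contact_force: [-0.5, 13.3, 0.1]
opening: 0.195
finger_force: 60.0
MEAN [-0.2218 13.6112 -0.0773  3.0097 -0.0292  0.1261  0.5326  0.0274  0.0445]
wash (0.0, -0.5) 0.988 [542.06 136.48]
eyeR (0.0, 0.0) 0.999 [541.32 120.95]
clock: 25.98
tool_pos: [0.5327, 0.0272, 0.0443]
eef_rot: [0.724, 0.689, 0.013, -0.009]
contact_force: [-0.5, 15.4, 0.3]
opening: 0.198
finger_force: 60.0
MEAN [-0.3482 14.8014  0.0817  3.2964 -0.0438  0.1407  0.5327  0.0272  0.0443]
wash (0.0, -1.0) 0.985 [542.09 136.51]
eyeR (0.0, -0.25) 0.999 [541.36 120.9 ]
```

```bash
python3 -m jog '[[[0,0,0,0,0,0],[0,0,0,0,0,0],[0,0,0,0,0,0],[0,0,0,0,0,0]]]'
python3 eye.py w18
python3 - <<'E'
from h import *
# overall eye vs pole geometry now + zoomed dump of clip and hook
c=load("w18");f=c["frame"];hsv=cv2.cvtColor(f,cv2.COLOR_RGB2HSV).astype(int)
m=(((hsv[...,0]<6)|(hsv[...,0]>174))&(hsv[...,1]>170)&(hsv[...,2]>60));y=(hsv[...,0]>18)&(hsv[...,0]<34)&(hsv[...,1]>90)
v=hsv[...,2]
print("\n".join("".join("#" if m[r,k] else("w" if y[r,k] else("@" if v[r,k]<70 else("+" if v[r,k]<130 else "."))) for k in range(286,366)) for r in range(0,100,2)))
for k in("w5","w18"):
    st=load(k);print(k,st["T"][:3,3])
E
```

```text
clock: 26.72
tool_pos: [0.5327, 0.0272, 0.0443]
eef_rot: [0.724, 0.689, 0.013, -0.009]
contact_force: [0.6, 15.5, 0.1]
opening: 0.197
finger_force: 60.0
wash (0.0, -1.0) 0.985 [542.11 136.5 ]
eyeR (0.0, -0.25) 0.999 [541.37 120.89]
...wwww.+++++++++++++..........................................+++++++++www.....
++.wwww+++++++++++++++........................................+++++++++wwww.....
...www.+#+++++++++++++++...................................+++++++++++.wwwww....
..wwww.+#++++++++++++++++++.............................++++++++++++++.wwww.....
..wwwww+##++++++++++++++++++++......................++++++++++++++++++..www.....
...wwww.##++++++++++++++++++++++++.................++++++++++++++++++...www.....
...wwww.##++++++++++++++++++++++++++++++++++++++++++++++++++++++++++.#..www.....
...wwww.###++@@++++++++++++++++++++++++++++++++++++++++++++++++++++.##..www.....
...wwww.+##++@@+++++++++++++++++++++++++++++++++++++++++++++++++++.###.wwww.....
...wwww..###++@++++++++++++++++++++++++++++++++++++++++++++++++++.###..wwww.....
...wwww..####++@++++++++++++++++++++++++++++++++++++++++++
[... 2558 characters left out ...]
########.+................####..........................
.........................#######++................####..........................
.........................+######++................##............................
.........................+++++##++..............................................
.........................+++++++++..............................................
.........................+++++++++..............................................
.........................++++++++...............................................
.........................++++++++...............................................
w5 [0.53684922 0.10175192 0.20646364]
w18 [0.5370716  0.10431992 0.19236584]
```

The clip has shifted by about 1.1 mm but is stuck by friction. I rock it gently sideways under the same pull, to let it walk out without pulling harder.

```bash
python3 -m jog '[[[0,0.001,0,0,0,0],[0,0.001,0,0,0,0],[0,0,0,0,0,0]]]'
python3 fm.py
python3 -m jog '[[[0,-0.002,0,0,0,0],[0,-0.002,0,0,0,0],[0,0,0,0,0,0]]]'
python3 fm.py; python3 eye.py w19
```

```text
clock: 27.15
tool_pos: [0.5337, 0.027, 0.0442]
eef_rot: [0.724, 0.69, 0.012, -0.009]
contact_force: [-1.3, 15.2, 1.2]
opening: 0.197
finger_force: 60.0
MEAN [-1.1996 15.6789  0.5887  3.2932  0.2174  0.2626  0.5337  0.0271  0.0442]
clock: 27.72
tool_pos: [0.5317, 0.0273, 0.0445]
eef_rot: [0.724, 0.689, 0.014, -0.008]
contact_force: [0.8, 14.8, 0.3]
opening: 0.195
finger_force: 60.0
MEAN [ 1.26380e+00  1.53388e+01 -1.30000e-02  3.20920e+00 -3.59100e-01
  4.78000e-02  5.31700e-01  2.73000e-02  4.45000e-02]
wash (1.75, -0.75) 0.988 [542.03 136.47]
eyeR (1.0, 0.0) 0.999 [540.95 120.85]
```

```bash
python3 -m jog '[[[0,0.002,-0.001,0,0,0],[0,0,-0.001,0,0,0],[0,0,0,0,0,0]]]'
python3 fm.py; python3 eye.py w20
python3 -m jog '[[[0,0,0.001,0,0,0],[0,0,0.001,0,0,0],[0,0,0.0005,0,0,0],[0,0,0,0,0,0]]]'
python3 fm.py; python3 eye.py w21
```

```text
clock: 28.35
tool_pos: [0.5327, 0.0273, 0.0463]
eef_rot: [0.724, 0.689, 0.013, -0.009]
contact_force: [0.7, 14.9, -1.4]
opening: 0.2
finger_force: 60.0
MEAN [ 0.0745 15.1424 -1.5096  3.2433 -0.0911  0.1367  0.5327  0.0273  0.0463]
wash (-0.5, 0.25) 0.984 [541.96 136.46]
eyeR (-0.25, 0.25) 0.999 [541.34 120.94]
clock: 29.1
tool_pos: [0.5328, 0.0271, 0.0439]
eef_rot: [0.724, 0.689, 0.013, -0.009]
contact_force: [-0.0, 14.7, 1.0]
opening: 0.197
finger_force: 60.0
MEAN [-0.1038 14.3604  1.0408  3.2437 -0.053   0.1611  0.5328  0.0271  0.0439]
wash (-0.25, -1.5) 0.985 [542.13 136.48]
eyeR (-0.25, -0.5) 0.999 [541.39 120.81]
```

```bash
python3 -m jog '[[[-0.0006,0,0,0,-0.0005,0],[-0.0006,0,0.0001,0,-0.0005,0],[0,0,0,0,0,0],[0,0,0,0,0,0]]]'
python3 fm.py; python3 eye.py w22
python3 - <<'E'
from h import *
# independent force check: joint torques vs pose error not available; print torques & collar shift
def g(k): return cv2.resize(load(k)["frame"],None,fx=4,fy=4,interpolation=cv2.INTER_CUBIC)
A=g("w5");B=g("w22")
x0,x1,y0,y1=290,345,185,230
t=A[y0*4:y1*4,x0*4:x1*4];s=B[(y0-8)*4:(y1+8)*4,(x0-8)*4:(x1+8)*4]
_,v,_,l=cv2.minMaxLoc(cv2.matchTemplate(s,t,cv2.TM_CCOEFF_NORMED));print("handle",l[0]/4-8,l[1]/4-8,v)
for k in("w5","w22"):
    f=load(k)["frame"].astype(int).mean(2)
    print(k,[(r,[int(x) for x in f[r,300:350:2]]) for r in(58,62,66,75,90,110)])
E
```

```text
clock: 29.85
tool_pos: [0.5329, 0.0269, 0.0439]
eef_rot: [0.724, 0.69, 0.013, -0.009]
contact_force: [-1.0, 16.8, 1.4]
opening: 0.196
finger_force: 60.0
MEAN [-0.1001 16.7627  0.4901  3.6186 -0.0675  0.2138  0.5329  0.027   0.0439]
wash (-0.25, -2.0) 0.983 [542.16 136.56]
eyeR (-0.25, -0.75) 0.998 [541.42 120.81]
handle -0.5 1.0 0.8810199499130249
w5 [(58, [181, 182, 183, 169, 99, 94, 104, 102, 98, 147, 184, 187, 188, 186, 185, 183, 185, 148, 96, 99, 104, 97, 111, 169, 187]), (62, [181, 182, 182, 172, 127, 96, 88, 93, 87, 91, 140, 156, 152, 152, 167, 170, 162, 138, 113, 105, 101, 102, 161, 188, 189]), (66, [183, 183, 184, 184, 185, 147, 78, 58, 62, 60, 66, 114, 161, 185, 204, 211, 189, 183, 154, 116, 94, 140, 185, 190, 189]), (75, [185, 186, 187, 187, 187, 187, 138, 93, 92, 86, 88, 140, 174, 197, 228, 227, 207, 183, 159, 186, 191, 192, 190, 191, 191]), (90, [154, 163, 172, 180, 170, 103, 92, 93, 93, 92, 118, 161, 188, 217, 233, 215, 194, 162, 175, 194, 193, 192, 194, 190, 194]), (110, [209, 210, 209, 172, 125, 125, 125, 127, 151, 163, 154, 183, 209, 234, 214, 184, 169, 200, 209, 206, 205, 205, 207, 207, 207])]
w22 [(58, [173, 173, 174, 163, 105, 87, 95, 100, 102, 102, 99, 96, 91, 101, 112, 110, 105, 101, 97, 93, 129, 172, 177, 177, 178]), (62, [173, 174, 173, 144, 93, 94, 102, 98, 85, 62, 72, 104, 141, 164, 173, 170, 158, 136, 108, 97, 94, 144, 178, 179, 178]), (66, [174, 175, 160, 103, 93, 100, 98, 80, 76, 87, 105, 144, 171, 193, 212, 200, 188, 165, 130, 102, 95, 105, 160, 179, 180]), (75, [176, 177, 126, 82, 95, 103, 98, 73, 77, 88, 118, 155, 179, 208, 226, 207, 186, 156, 117, 101, 99, 91, 131, 177, 180]), (90, [179, 180, 180, 180, 168, 100, 82, 67, 58, 80, 141, 169, 192, 224, 216, 194, 171, 142, 160, 180, 185, 184, 183, 184, 184]), (110, [202, 202, 202, 203, 203, 161, 126, 123, 115, 128, 163, 170, 189, 218, 170, 171, 161, 198, 200, 200, 201, 202, 202, 202, 203])]
```

```bash
python3 - <<'E'
from h import *
for i in range(3):
    snapshot("wrist");s=get_state();print(np.round(s["joint_torque"],2),np.round(s["contact_force"],2),np.round(s["q"],3),s["clock"])
E
```

```text
[  8.8  -51.01   7.34  -4.57   1.2    3.11  -0.14] [-0.04 16.09  0.35] [ 0.029  0.894 -0.248  1.976  0.543  0.319 -0.694] 30.15
[  8.8  -51.01   7.34  -4.57   1.2    3.11  -0.14] [-0.15 16.3   0.18] [ 0.029  0.894 -0.248  1.976  0.543  0.319 -0.694] 30.2
[  8.8  -51.01   7.34  -4.57   1.2    3.11  -0.14] [ 1.16 16.37  1.12] [ 0.029  0.894 -0.248  1.976  0.543  0.319 -0.694] 30.25
```

The joint torque agrees with the force reading (16.3 N), so the pull is real. I now check whether the clip is really level, using the side camera differentially (unloaded against loaded).

```bash
python3 - <<'E'
from h import *
snap("side","s22")
a=load("s3");b=load("s22")
e=np.array([.5413,.1217,.042]);p=np.array([.5425,.147,.042])
print("proj eye",proj(a,[e,e+[0,-.001,0],e+[0,0,.001],p,[.5425,.147,.074],[.5425,.105,.038]]).round(2).tolist())
def red(c):
    f=c["frame"].astype(float);return np.clip(f[...,0]-1.3*np.maximum(f[...,1],f[...,2]),0,None)
u=proj(a,[(e+p)/2])[0].astype(int)
for n,c in(("s3",a),("s22",b)):
    r=red(c)[u[1]-14:u[1]+14,u[0]-18:u[0]+18]
    print(n,"sum",r.sum().round());print("\n".join("".join("%4d"%v for v in row) for row in r[4:24,4:32]))
E
```

```text
proj eye [[263.25, 236.29], [263.57, 236.07], [263.22, 236.0], [254.74, 241.63], [253.34, 232.08], [268.31, 233.6]]
s3 sum 5345.0
   0   0   0   0   0   0   0   0   0   0   0   0   0   0   0   0   0   0   0   0   0   0   0   0   0   0   0   0
   0   0   0   0   0   0   0   0   0   0   0   0   0   0   0   0   0   0   0   0   0   0   0   0   0   0   0   0
   0   0   0   0   0   0   0   0   0   0   0   0   0   0   0   0   0   0   0   0   0   0   0   0   0   0   0   0
   0   0   0   0   0   0   0   0   0   0   0   0   0   0   0   0   0   0   0   0   0   0   0   0   0   0   0   0
   0   0   0   0   0   0   0   0   0   0   0   0   0   0   0   0   0   0   0   0   0   0   0   0   0   0   0   0
   0   0   0   0   0   0   0   0   0   0   0   0   0   0   0   0   0   0   0   0   0   0   0   0   0   0   0   0
   0   0   0   0   0   0   0   0   0   0   0   0   0   0   0   0   0  21  47  58  46  12   0   0   0   0   0   0
   0   0   0   0   0   0   0   0   0   0   0   0   0   0   0   8  57  86 101 112 107  81  24   0   0   0   0   0
   0   0   0   0   0   0   0   0   0   0   0   0   0   0   0  56 1
[... 2864 characters left out ...]
 0   0   0   0   0   0
   0   0   0   0  13   9   0   0   0   0   0   0   0   0  14  92  82   8   0   0   0   0   0   0   0   0   0   0
   0   0   0   0   0   0   0   0   0   0   0   0   0   0  45  94  50   0   0   0   0   0   0   0   0   0   0   0
   0   0   0   0   0   0   0   0   0   0   0   0  13  34  61  58   8   0   0   0   0   0   0   0   0   0   0   0
   0   0   0   0   0   0   0   0   0   0  18  54  62  54  38  17   0   0   0   0   0   0   0   0   0   0   0   0
   0   0   0   0   0   0   0   0   0  10  66 110  76  31   9   0   0   0   0   0   0   0   0   0   0   0   0   0
   0   0   0   0   0   0   0   0   0   7  55  82  36   0   0   0   0   0   0   0   0   0   0   0   0   0   0   0
```

```bash
cat > tilt.py <<'E'
from h import *
from scipy.ndimage import shift
from scipy.optimize import minimize
def red(c):
    f=c["frame"].astype(float);return np.clip(f[...,0]-1.3*np.maximum(f[...,1],f[...,2]),0,None)
a=load("s3");A=red(a);e=np.array([.5413,.1217,.042]);p=np.array([.5425,.147,.042]);u=proj(a,[(e+p)/2])[0].astype(int)
X0,Y0=u[0]-14,u[1]-10
for n in sys.argv[1:]:
    B=red(load(n))
    for nm,(x0,x1,y0,y1) in dict(jawL=(1,8,10,17),arc=(7,18,13,24),eyeL=(13,19,5,13)).items():
        s=np.s_[Y0+y0:Y0+y1,X0+x0:X0+x1]
        r=minimize(lambda v:((shift(A[Y0-20:Y0+40,X0-20:X0+50],(v[1],v[0]),order=1)[20+y0:20+y1,20+x0:20+x1]*v[2]-B[s])**2).sum(),[.2,0,1],method="Nelder-Mead")
        d=r.x[:2];y=-d[0]/.32 # mm in y from columns
        dz=-(d[1]-.22*y)/.29
        print(n,nm,"shift",d.round(2),"gain",r.x[2].round(2),"-> y %.1f mm z %.1f mm"%(y,dz), "res",r.fun.round())
E
python3 tilt.py s8 s22
```

```text
s8 jawL shift [ 0.06 -0.3 ] gain 0.95 -> y -0.2 mm z 0.9 mm res 179.0
s8 arc shift [ 0.12 -0.09] gain 1.03 -> y -0.4 mm z 0.0 mm res 3885.0
s8 eyeL shift [ 0.08 -0.24] gain 1.12 -> y -0.3 mm z 0.6 mm res 2536.0
s22 jawL shift [ 0.12 -0.51] gain 1.12 -> y -0.4 mm z 1.5 mm res 423.0
s22 arc shift [ 0.29 -0.18] gain 1.08 -> y -0.9 mm z -0.1 mm res 7915.0
s22 eyeL shift [0.17 0.21] gain 1.12 -> y -0.5 mm z -1.1 mm res 4199.0
```

The side picture shows the clip tilted nose-down: the eye is 1.1 mm down and the jaws are up against the head. I ease the pull and raise the tool a little to level it.

```bash
python3 -m jog '[[[0.002,0,-0.001,0,0,0],[0.002,0,-0.0008,0,0,0],[0,0,0,0,0,0]]]'
python3 - <<'E'
from h import *
snap("side","s23");print(get_state()["contact_force"])
E
python3 tilt.py s23
python3 -m jog '[[[0.001,0,-0.0005,0,0,0],[0,0,0,0,0,0]]]'
python3 - <<'E'
from h import *
snap("side","s24");print(get_state()["contact_force"])
E
python3 tilt.py s24; python3 fm.py; python3 eye.py w24
```

```text
clock: 30.68
tool_pos: [0.5324, 0.0276, 0.0455]
eef_rot: [0.725, 0.689, 0.011, -0.008]
contact_force: [0.4, 12.0, 0.1]
opening: 0.193
finger_force: 60.0
[-0.44879138 12.7981386  -0.56682305]
s23 jawL shift [ 0.04 -0.37] gain 0.85 -> y -0.1 mm z 1.2 mm res 289.0
s23 arc shift [ 0.19 -0.08] gain 1.05 -> y -0.6 mm z -0.2 mm res 4958.0
s23 eyeL shift [0.16 0.18] gain 1.1 -> y -0.5 mm z -1.0 mm res 4121.0
clock: 30.98
tool_pos: [0.5323, 0.0278, 0.0459]
eef_rot: [0.725, 0.689, 0.01, -0.008]
contact_force: [0.2, 10.6, -0.5]
opening: 0.195
finger_force: 60.0
[ 0.21191422  9.82017001 -0.79075992]
s24 jawL shift [ 0.03 -0.39] gain 0.85 -> y -0.1 mm z 1.3 mm res 232.0
s24 arc shift [ 0.18 -0.07] gain 1.05 -> y -0.6 mm z -0.2 mm res 5017.0
s24 eyeL shift [0.16 0.18] gain 1.09 -> y -0.5 mm z -1.0 mm res 3826.0
MEAN [-0.0439 10.6548 -0.8945  2.1968 -0.0871  0.0932  0.5323  0.0278  0.0459]
wash (0.0, 0.75) 0.989 [542.03 136.55]
eyeR (0.0, 1.25) 0.999 [541.26 120.94]
```

```bash
python3 -m jog '[[[0.002,0,-0.001,0,0,0],[0.002,0,-0.001,0,0,0],[0.002,0,-0.0008,0,0,0],[0.001,0,0,0,0,0],[0,0,0,0,0,0]]]'
python3 fm.py
python3 - <<'E'
from h import *
snap("side","s25")
E
python3 tilt.py s25; python3 eye.py w25
```

```text
clock: 31.9
tool_pos: [0.5315, 0.0291, 0.0484]
eef_rot: [0.727, 0.687, 0.006, -0.006]
contact_force: [-0.3, 1.8, -1.0]
opening: 0.194
finger_force: 60.0
MEAN [-0.1524  1.7663 -0.5701  0.3626 -0.105   0.0242  0.5315  0.0291  0.0484]
s25 jawL shift [ 0.02 -0.37] gain 0.87 -> y -0.1 mm z 1.2 mm res 246.0
s25 arc shift [ 0.18 -0.09] gain 1.08 -> y -0.6 mm z -0.1 mm res 4215.0
s25 eyeL shift [0.11 0.17] gain 1.04 -> y -0.3 mm z -0.9 mm res 4608.0
wash (0.5, 4.25) 0.997 [541.87 136.7 ]
eyeR (0.5, 4.0) 0.998 [541.05 121.2 ]
```

```bash
python3 -m jog '[[[-0.001,0,0,0,0,0],[-0.001,0,0,0,0,0],[-0.001,0,0,0,0,0],[-0.001,0,0,0,0,0],[0,0,0,0,0,0]]]'
python3 - <<'E'
from h import *
snap("side","s26");print(get_state()["contact_force"])
E
python3 tilt.py s26
python3 -m jog '[[[-0.0005,0,-0.0005,0,0,0],[-0.0005,0,-0.0005,0,0,0],[0,0,0,0,0,0]]]'
python3 - <<'E'
from h import *
snap("side","s27");print(get_state()["contact_force"])
E
python3 tilt.py s27; python3 eye.py w27
```

```text
clock: 32.83
tool_pos: [0.5319, 0.0284, 0.0486]
eef_rot: [0.726, 0.688, 0.008, -0.007]
contact_force: [0.7, 7.4, -1.0]
opening: 0.198
finger_force: 60.0
[ 0.14416987  6.86713523 -1.69804433]
s26 jawL shift [ 0.03 -0.36] gain 0.87 -> y -0.1 mm z 1.2 mm res 265.0
s26 arc shift [ 0.2  -0.07] gain 1.03 -> y -0.6 mm z -0.3 mm res 5302.0
s26 eyeL shift [ 0.11 -0.34] gain 1.13 -> y -0.3 mm z 0.9 mm res 2420.0
clock: 33.25
tool_pos: [0.532, 0.0283, 0.0496]
eef_rot: [0.725, 0.688, 0.009, -0.007]
contact_force: [-0.6, 8.3, -2.0]
opening: 0.194
finger_force: 60.0
[-0.93888287  9.31919954 -2.44863589]
s27 jawL shift [ 0.03 -0.37] gain 0.89 -> y -0.1 mm z 1.2 mm res 259.0
s27 arc shift [ 0.25 -0.04] gain 0.94 -> y -0.8 mm z -0.4 mm res 3648.0
s27 eyeL shift [ 0.15 -0.47] gain 1.15 -> y -0.5 mm z 1.3 mm res 3211.0
wash (-0.25, 3.25) 0.997 [541.74 136.7 ]
eyeR (0.25, 2.25) 0.999 [541.2  121.33]
```

The left jaw's shift fits a jaw that has opened about 0.9 mm: the clip is holding by friction and stays put when unloaded. Swinging the clip about the pole should cancel that friction, so I wiggle it in yaw more widely at about 12 N of pull.

```bash
python3 -m jog '[[[-0.001,0,0.0008,0,0,0],[-0.001,0,0.0006,0,0,0],[-0.0005,0,0.0006,0,0,0],[0,0.002,0,0,0,0],[0,0.002,0,0,0,0],[0,0.002,0,0,0,0],[0,0,0,0,0,0]]]'
python3 eye.py w28
python3 -m jog '[[[0,-0.003,0,0,0,0],[0,-0.003,0,0,0,0],[0,-0.003,0,0,0,0],[0,-0.003,0,0,0,0],[0,0,0,0,0,0]]]'
python3 fm.py; python3 eye.py w29
```

```text
clock: 34.22
tool_pos: [0.5371, 0.0268, 0.0474]
eef_rot: [0.725, 0.689, 0.009, -0.008]
contact_force: [-1.9, 10.7, -0.8]
opening: 0.197
finger_force: 60.0
wash (-8.0, -3.5) 0.802 [543.26 137.7 ]
eyeR (-2.25, 1.75) 0.981 [544.98 119.89]
clock: 34.9
tool_pos: [0.529, 0.0278, 0.0482]
eef_rot: [0.726, 0.688, 0.012, -0.006]
contact_force: [4.1, 11.9, -1.3]
opening: 0.195
finger_force: 60.0
MEAN [ 4.1732 11.0514 -1.5539  2.2663 -0.9133 -0.2364  0.529   0.0279  0.0482]
wash (6.5, 1.25) 0.993 [541.94 136.71]
eyeR (7.0, 1.75) 0.999 [541.4  120.82]
```

```bash
sed -i 's/(x0-8)\*4:(x1+8)\*4/(x0-16)*4:(x1+16)*4/; s#l\[0\]/4-8#l[0]/4-16#' eye.py
python3 -m jog '[[[-0.0005,0.004,0.0003,0,0,0],[-0.0005,0.004,0.0003,0,0,0],[0,0.004,0,0,0,0],[0,0.003,0,0,0,0],[0,0,0,0,0,0]]]'
python3 eye.py w30; python3 fm.py
```

```text
clock: 35.78
tool_pos: [0.54, 0.0218, 0.0467]
eef_rot: [0.726, 0.688, 0.007, -0.007]
contact_force: [-0.0, 1.6, 0.6]
opening: 0.194
finger_force: 60.0
wash (-13.5, 5.75) 0.628 [543.84 128.79]
eyeR (1.25, 3.5) 0.965 [549.75 113.88]
MEAN [ 0.05    0.6435  1.3145  0.313  -0.1015  0.0283  0.5401  0.0195  0.0468]
```

The force dropped and the eye jumped about 8 mm with the hook: the clip has snapped free. I draw it on, gently.

```bash
python3 -m jog '[[[-0.002,0,-0.0007,0,0,0],[-0.003,0,0,0,0,0],[-0.003,0,0,0,0,0],[-0.003,0,0,0,0,0],[0,0,0,0,0,0]]]'
cat > fe.py <<'E'
from h import *
n=sys.argv[1];z=float(sys.argv[2]);snap("wrist",n);c=load(n);st=get_state();Rm=R.from_quat(st["eef_rot"]).as_matrix();p=st["tool_pos"]
f=c["frame"];hsv=cv2.cvtColor(f,cv2.COLOR_RGB2HSV).astype(int)
m=(((hsv[...,0]<6)|(hsv[...,0]>174))&(hsv[...,1]>170)&(hsv[...,2]>60));m[:,:230]=0;m[:,430:]=0;m[150:]=0
L,C=cv2.connectedComponents(m.astype(np.uint8)),None
ys,xs=np.where(m);print("red px",len(ys),"rows",ys.min(),ys.max(),"cols",xs.min(),xs.max(),"F",st["contact_force"].round(1) if hasattr(st["contact_force"],"round") else st["contact_force"])
print("\n".join("".join("#" if m[r,k] else "." for k in range(260,400,2)) for r in range(0,130,4)))
for uv in((320,ys.max()),(xs.min(),np.median(ys)),(xs.max(),np.median(ys))):print(atz(c,uv,z).round(4))
E
python3 fe.py w31 .04
```

```text
clock: 36.65
tool_pos: [0.5392, 0.0089, 0.0471]
eef_rot: [0.727, 0.687, 0.006, -0.006]
contact_force: [-0.2, 0.5, -0.7]
opening: 0.198
finger_force: 60.0
red px 1880 rows 0 96 cols 279 347 F [-0.   0.2 -1.1]
..........#####....................######.............................
..........#######...................######............................
............#######..................######...........................
..............#####...................#####...........................
..............#####....................#####..........................
..............#####....................#####..........................
..............#####....................#####..........................
..............#####....................#####..........................
...............#####..................#####...........................
................#####................#####............................
.................######............######.............................
..................########...###########..............................
....................##################..
[... 819 characters left out ...]
...............................#...............................
......................................................................
......................................................................
......................................................................
......................................................................
......................................................................
......................................................................
......................................................................
......................................................................
[0.5454 0.0924 0.04  ]
[0.5282 0.1164 0.04  ]
[0.5588 0.1146 0.04  ]
```

The clip follows on the hook, jaws free of the pole's groove. I draw it farther, lowering the tip past the disc edge to the tray floor.

```bash
python3 -m jog '[[[-0.004,0,0.0013,0,0,0],[-0.004,0,0.0013,0,0,0],[-0.004,0,0.0013,0,0,0],[-0.004,0,0.0013,0,0,0],[-0.004,0,0.0008,0,0,0],[-0.004,0,0,0,0,0],[0,0,0,0,0,0]]]'
python3 -m jog '[[[-0.004,0,0,0,0,0],[-0.004,0,0,0,0,0],[-0.004,0,0,0,0,0],[-0.004,0,0,0,0,0],[-0.003,0,0,0,0,0],[-0.003,0,0,0,0,0],[0,0,0,0,0,0]]]'
python3 fe.py w32 .034; python3 fm.py
```

```text
clock: 37.58
tool_pos: [0.5381, -0.0148, 0.0408]
eef_rot: [0.727, 0.687, 0.006, -0.006]
contact_force: [0.4, 0.3, -0.3]
opening: 0.201
finger_force: 60.0
clock: 38.45
tool_pos: [0.5368, -0.0367, 0.0403]
eef_rot: [0.727, 0.687, 0.006, -0.006]
contact_force: [0.2, 0.5, -1.2]
opening: 0.196
finger_force: 60.0
red px 1691 rows 0 94 cols 291 352 F [0.1 0.2 0. ]
................######..................#####.........................
.................######.................#####.........................
..................#####..................#####........................
.................#####....................####........................
.................#####....................####........................
.................#####....................#####.......................
.................#####....................####........................
..................####....................####........................
..................#####.................######........................
...................#####................#####.........................
....................######.....
[... 1049 characters left out ...]
.......................................................
......................................................................
......................................................................
......................................................................
......................................................................
......................................................................
......................................................................
......................................................................
[0.5429 0.0477 0.034 ]
[0.5312 0.0704 0.034 ]
[0.5585 0.0688 0.034 ]
MEAN [-0.3015 -0.1167 -0.9084 -0.0425 -0.0729 -0.0068  0.5368 -0.0362  0.0404]
```

The clip lies on the tray floor: its eye is at y ≈ 0.055 and its jaws end about 48 mm from the pole's axis. I slide the hook free and lift out.

```bash
python3 -m jog '[[[0.0018,0,0,0,0,0],[0,0,-0.002,0,0,0],[0,0,-0.003,0,0,0],[0,0,-0.003,0,0,0],[0,0,-0.004,0,0,0],[0,0,-0.006,0,0,0],[0,0,0,0,0,0]]]'
python3 fe.py w33 .034
```

```text
clock: 39.58
tool_pos: [0.5373, -0.0347, 0.059]
eef_rot: [0.727, 0.687, 0.007, -0.006]
contact_force: [0.3, 0.5, -0.6]
opening: 0.195
finger_force: 60.0
red px 1298 rows 5 100 cols 292 348 F [-0.4  0.4 -1.1]
......................................................................
......................................................................
.........................................####.........................
................####....................####..........................
.................#####................#####...........................
..................#####...............#####...........................
...................####................#####..........................
...................###..................####..........................
..................####..................####..........................
...................###..................####..........................
...................###..................####..........................
...................####................####...........................
....................####..............##
[... 819 characters left out ...]
....................###........#...............................
......................................................................
......................................................................
......................................................................
......................................................................
......................................................................
......................................................................
......................................................................
......................................................................
[0.5433 0.0474 0.034 ]
[0.5306 0.0737 0.034 ]
[0.5589 0.0721 0.034 ]
```

The clip stayed on the floor (its end is still at y ≈ 0.0475). I take the pick back to the rest.

```bash
python3 -m jog '[[[0,0,-0.03,0,-0.017,0],[0,0,-0.04,0,0,0],[0,0,-0.02,0,0,0],[-0.0425,-0.0018,0,0,0,0],[-0.0425,-0.0018,0,0,0,0],[-0.0425,-0.0018,0,0,0,0],[-0.0425,-0.0018,0,0,0,0],[-0.0425,-0.0018,0,0,0,0],[0,0,0,0,0,-0.123],[0,0,0,0,0,-0.123],[0,0,0,0,0,0],[0,0,0,0,0,0]]]'
python3 - <<'E'
from h import *
snap("wrist","w34");snap("side","s34");snap("top","t34")
st=get_state();Rm=R.from_quat(st["eef_rot"]).as_matrix();p=st["tool_pos"];print(p,Rm.round(4).tolist())
G=np.array([.5160,-.2473,.0447]);print("to go (tool)",Rm.T@(G-p),"yaw now",np.degrees(np.arctan2(-Rm[0,0],Rm[1,0])))
c=load("w34");w=load("w3")
def g(k): return cv2.resize(load(k)["frame"],None,fx=4,fy=4,interpolation=cv2.INTER_CUBIC)
A,B=g("w3"),g("w34")
for n,(x0,x1,y0,y1) in dict(collar=(300,340,172,205),handle=(290,345,185,240)).items():
    t=A[y0*4:y1*4,x0*4:x1*4];s=B[(y0-10)*4:(y1+10)*4,(x0-10)*4:(x1+10)*4]
    _,v,_,l=cv2.minMaxLoc(cv2.matchTemplate(s,t,cv2.TM_CCOEFF_NORMED));print(n,l[0]/4-10,l[1]/4-10,round(v,3))
E
```

```text
clock: 41.12
tool_pos: [0.5159, -0.2468, 0.1481]
eef_rot: [0.638, 0.77, 0.0, -0.0]
contact_force: [0.1, 0.5, -0.7]
opening: 0.197
finger_force: 60.0
[ 0.51608575 -0.24680317  0.14822039] [[-0.1883, 0.9821, -0.0], [0.9821, 0.1883, 0.0008], [0.0007, 0.0001, -1.0]]
to go (tool) [-0.00054915 -0.00018936  0.10351999] yaw now 10.851290376211452
collar 0.0 0.0 0.76
handle -0.75 0.0 0.838
```

```bash
python3 -m jog '[[[-0.0005,0,0.03,0,0,0],[0,0,0.03,0,0,0],[0,0,0.02,0,0,0],[0,0,0.012,0,0,0],[0,0,0.006,0,0,0],[0,0,0,0,0,0],[0,0,0.003,0,0,0],[0,0,0,0,0,0]]]'
python3 fm.py
```

```text
clock: 42.28
tool_pos: [0.5163, -0.2475, 0.0475]
eef_rot: [0.637, 0.771, 0.0, 0.0]
contact_force: [-0.4, 0.5, -0.5]
opening: 0.197
finger_force: 60.0
MEAN [ 0.2714  0.0333 -1.0526 -0.0328 -0.1217 -0.0032  0.5163 -0.2475  0.0475]
```

```bash
python3 -m jog '[[[0,0,0.0015,0,0,0],[0,0,0.001,0,0,0],[0,0,0,0,0,0]]]'
python3 fm.py
python3 -m jog '[[[0,0,0.0007,0,0,0],[0,0,0,0,0,0]]]'
python3 fm.py
```

```text
clock: 42.85
tool_pos: [0.5161, -0.2473, 0.0446]
eef_rot: [0.637, 0.771, 0.0, -0.0]
contact_force: [-0.9, 0.6, -1.4]
opening: 0.195
finger_force: 60.0
clock: 43.25
tool_pos: [0.5162, -0.2474, 0.0443]
eef_rot: [0.637, 0.771, 0.0, -0.0]
contact_force: [0.1, -0.6, 2.5]
opening: 0.195
finger_force: 60.0Traceback (most recent call last):
  File "fm.py", line 4, in <module>
    snapshot("wrist");s=get_state();f.append([*s["contact_force"],*s["moment"],*s["tool_pos"]])
    ~~~~~~~~^^^^^^^^^
ValueError: 200 camera calls are used up
Traceback (most recent call last):
  File "fm.py", line 4, in <module>
    snapshot("wrist");s=get_state();f.append([*s["contact_force"],*s["moment"],*s["tool_pos"]])
    ~~~~~~~~^^^^^^^^^
ValueError: 200 camera calls are used up
```

The pick is seated, with contact at the grasp height. I release it, rise straight up, and use saved pictures to verify the clip.

```bash
python3 -m jog '[[[0,0,0,0,0,0],[0,0,0,0,0,0],[0,0,0,0,0,0],[0,0,0,0,0,0]]]' 0.06 10
python3 -m jog '[[[0,0,-0.01,0,0,0],[0,0,-0.03,0,0,0],[0,0,-0.05,0,0,0],[0,0,-0.05,0,0,0],[0,0,0,0,0,0],[0,0,0,0,0,0]]]'
python3 - <<'E'
from h import *
# clip in the last side/top pictures after release; jars/others unchanged?
for a,b in(("side0","s34"),("top0","t34")):
    A,B=load(a),load(b);f=B["frame"].astype(float);r=np.clip(f[...,0]-1.8*np.maximum(f[...,1],f[...,2]),0,None)
    u=proj(B,[[.545,.07,.034]])[0].astype(int);w=r[u[1]-20:u[1]+20,u[0]-25:u[0]+25];ys,xs=np.where(w>20)
    print(b,"clip px",len(xs),"centre",atz(B,(xs.mean()+u[0]-25,ys.mean()+u[1]-20),.033).round(3),
      "min y",atz(B,(xs.max()+u[0]-25,ys.mean()+u[1]-20),.033).round(3),"max y",atz(B,(xs.min()+u[0]-25,ys.mean()+u[1]-20),.033).round(3))
    d=np.abs(A["frame"].astype(int)-B["frame"]).max(2)>60
    n,l,s,c=cv2.connectedComponentsWithStats(d.astype(np.uint8));print([(x[:5].tolist()) for x in s[1:] if x[4]>25])
print(get_state()["clock"])
E
```

```text
clock: 43.75
tool_pos: [0.5161, -0.2473, 0.044]
eef_rot: [0.637, 0.771, 0.0, -0.0]
contact_force: [-0.2, 0.3, -0.4]
opening: 0.622
finger_force: 0.0
clock: 44.5
tool_pos: [0.5156, -0.2477, 0.184]
eef_rot: [0.637, 0.771, 0.0, -0.0]
contact_force: [-0.3, -0.7, -0.1]
opening: 0.683
finger_force: 0.0
s34 clip px 16 centre [0.542 0.067 0.033] min y [0.533 0.058 0.033] max y [0.558 0.083 0.033]
[[359, 0, 47, 114, 3298], [573, 10, 67, 85, 2834], [537, 30, 30, 13, 245], [588, 56, 22, 11, 116], [593, 84, 20, 65, 607], [393, 113, 12, 9, 33], [361, 127, 14, 19, 123], [507, 149, 77, 119, 1661], [363, 160, 8, 14, 63], [510, 173, 27, 40, 595], [566, 173, 10, 13, 105], [334, 174, 26, 18, 158], [577, 176, 14, 17, 113], [365, 186, 9, 12, 36], [351, 190, 139, 143, 4802], [564, 193, 10, 13, 87], [552, 201, 7, 19, 36], [574, 200, 9, 16, 81], [553, 203, 17, 31, 284], [565, 213, 15, 26, 207], [583, 212, 9, 18, 93], [270, 222, 17, 13, 68], [261, 235, 7, 8, 38], [602, 294, 38, 26, 459], [547, 372, 6, 15, 48], [473, 378, 12, 22, 141]]
t34 clip px 11 centre [0.545 0.064 0.033] min y [0.545 0.057 0.033] max y [0.546 0.072 0.033]
[[499, 114, 12, 12, 61], [470, 118, 68, 47, 1432], [373, 121, 267, 279, 25981], [279, 174, 17, 10, 74], [258, 176, 12, 10, 73], [322, 195, 98, 192, 7059], [346, 311, 190, 89, 3360], [625, 335, 15, 7, 47], [457, 343, 65, 39, 583], [628, 348, 9, 12, 67], [438, 381, 28, 11, 110], [632, 382, 8, 7, 35], [633, 389, 7, 11, 57], [274, 390, 15, 10, 81], [421, 393, 23, 7, 69]]
44.5
```

The last pictures show the clip lying on the tray around (0.54, 0.066), about 50 mm clear of the pole's axis. On the carousel nothing but the clip has changed. The pick was set down at the height and yaw it was taken from, and the open gripper is clear of it.

```bash
python3 -c "
from plant import *
print(finish_job())"
```

```text
the job is handed in; nothing more can be done
None
```

The clip is off the pole and lies loose on the tray, the pick is back in its rest hook the same way, and the job is handed in; the clip only came free after pulls up to about 17 N (over the expected 8–13 N, under the 20 N bend limit) and a sideways wiggle, and with camera calls used up the pick's final seating was checked only by contact force and pose.

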